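Hook the inspection tray in and lay out the couplings

TASK

Using the pull hook, drag the shallow tray from the far side of the bench onto the yellow taped rectangle, roughly square to it, without touching the tray with the gripper while it is still away from the tape, then pour the couplings out of the parts cup into the tray. Spread them so that every one lies on the tray's floor, none on another, with at least 55 mm between the centres of any two for inspection. At the end the hook stands on its own mat and the cup upright on its own mat, as at the start, the tray is still on the tape, and the loose things lying about have not been disturbed.

Things in the scene. Friction and masses are not known exactly. Their poses are not given: they have to be found in the camera images.
- tray: open shallow grey plastic tray, 160 (own x) by 250 (own y) by 36 mm high, walls and floor 5 mm thick, 0.4 kg; origin at the centre of its underside, z up. It starts beyond the tape at the far side, about 0.8 m from the robot
- marks_centre (a point): centre, on the bench top, of the rectangle marked by four yellow tape corners (flat, 204 by 298 mm outside; the tray's x and y go along its x and y)
- hook_grip (a point): centre of the pull hook's wooden handle, 120 (x) by 24 (y) by 32 mm high, 16 mm above the hook's underside. From the handle's front (+x) a 10 mm steel rod rises at x = 55 to 80 mm, runs level at 80 to 90 mm above the underside until x = 232 mm, and carries an upright steel blade 6 mm thick (x), 70 mm wide (y), from the underside to 64 mm up. The hook stands by itself on handle and blade, z up; 0.28 kg, centre of mass 30 to 40 mm ahead of the handle's centre
- hook_mid (a point): point on the pull hook 100 mm ahead (+x) of the handle's centre, at the same height: middle of the tool
- hook_blade (a point): centre of the pull hook's blade, 255 mm ahead (+x) of the handle's centre and 32 mm above the underside
- mat_hook_centre (a point): centre of the hook's flat black mat on the bench, 360 (x) by 170 mm (y), no thickness to speak of; left or right of the tape
- cup_centre (a point): point 40 mm above the underside of the white parts cup. A box open on top, 62 mm wide (y, outside), 80 mm high, walls and floor 4 mm; side walls level and parallel from x = -52 to +60 mm; the wall at -x leans outwards at 45 degrees as a pouring lip whose edge is at x = -100 mm, 53 mm above the underside. z up when standing; 0.16 kg empty. The couplings are in it at the start
- mat_cup_centre (a point): centre of the cup's flat black mat on the bench, 360 (x) by 170 mm (y), like the hook's
- part0_centre (a point): centre of a white plastic coupling: square collar 32 by 32 mm (x, z), 20 mm long, on a tube 29 mm thick and 40 mm long (along own y); 22 g, smooth plastic (it slides on the cup's wall at about 20 degrees); four to six of them are present
- part1_centre (a point): centre of a white plastic coupling: square collar 32 by 32 mm (x, z), 20 mm long, on a tube 29 mm thick and 40 mm long (along own y); 22 g, smooth plastic (it slides on the cup's wall at about 20 degrees); four to six of them are present
- part2_centre (a point): centre of a white plastic coupling: square collar 32 by 32 mm (x, z), 20 mm long, on a tube 29 mm thick and 40 mm long (along own y); 22 g, smooth plastic (it slides on the cup's wall at about 20 degrees); four to six of them are present
- part3_centre (a point): centre of a white plastic coupling: square collar 32 by 32 mm (x, z), 20 mm long, on a tube 29 mm thick and 40 mm long (along own y); 22 g, smooth plastic (it slides on the cup's wall at about 20 degrees); four to six of them are present
- part4_centre (a point): centre of a white plastic coupling: square collar 32 by 32 mm (x, z), 20 mm long, on a tube 29 mm thick and 40 mm long (along own y); 22 g, smooth plastic (it slides on the cup's wall at about 20 degrees); four to six of them are present
- part5_centre (a point): centre of a white plastic coupling: square collar 32 by 32 mm (x, z), 20 mm long, on a tube 29 mm thick and 40 mm long (along own y); 22 g, smooth plastic (it slides on the cup's wall at about 20 degrees); four to six of them are present
- wash_bottle: loose thing to leave alone: white plastic wash bottle, 64 mm across, 160 mm tall, standing at the left
- tape_roll: loose thing to leave alone: blue tape roll lying flat, 90 mm across, 25 mm high, at the near left
- screwdriver: loose thing to leave alone: screwdriver lying at the near right
- elbow: loose thing to leave alone: large white pipe elbow lying at the right, about 90 by 85 mm and 40 mm high
There are look-alikes about, which are no part of the job. Leave any orange or pink look-alike of the part that bears part4_centre alone.

How it is judged:
By the outcome, as a careful person would: the job done as asked, in the order asked, and still so for the second after the job is handed in, with the robot touching nothing.
Of part3, part4, part5 only 1 to 3 are there at a start; the rules pass over those that are not, and their reading is None.
At some moment in a run one of tray, hook may be knocked a few centimetres aside while the robot is not near it.
It also fails if it takes over 210 s, if anything falls off the work surface, if the arm or the gripper's body presses on something with over 40 N, if the wrist force passes 120 N, or if a joint passes its speed limit or range.

ROBOT

A 6-joint arm with a two-finger parallel gripper is mounted at the origin on the work surface. World frame = base frame: x ahead of the robot, y to its left, z up, the work surface at z = 0. Lengths are in m, angles in rad, forces in N, time in s.
With the tool pointing down it reaches from about 0.35 to 0.95 m from the base axis. Payload 17.4 kg.
Tool frame: the origin (TCP) lies between the finger pads; the fingertips stand 11 mm ahead of it and the grasp point (between the pads) lies 8 mm behind it; y points along the fingers, z is the direction in which the jaws open and shut, and the axes are right-handed (so a half turn about y gives the same grasp; the last joint's range is limited). The gripper opens to 93 mm and grips with 3 to 60 N. Pads are 15 mm wide; open, the fingers measure 128 mm over their backs; the gripper's body (75 mm by 188 mm) begins 65 mm behind the grasp point.
Start: joints at [1.152, 0.116, 1.442, -0, 1.584, -0.038], TCP at [0.251, 0.627, 0.23] pointing down, gripper open.
Joint ranges: [-2.83, 2.83], [-0.83, 2.19], [0.07, 2.5], [-1.14, 4.28], [0.01, 3], [-2.97, 2.97]. Speed limits (rad/s): [1.89, 1.89, 2.22, 3.14, 3.14, 3.14].

INTERFACE

Orientations are given as a unit quaternion [w, x, y, z].
In Python, from workcell import arm, viewer gives the robot as it stands. The module is installed in compiled form; this text tells all that it offers.
- The arm moves only by the tool servo_tool, never from a script. Its argument "targets" is a list of rows, each a list of 7 numbers: the shift along the tool's x, y, z in mm, then the turn, a rotation vector about the tool's x, y, z in rad, then the finger opening in mm, from 0 to 93. In form: [[x, y, z, rx, ry, rz, grip], ...]. A call has 1 to 12 rows; each row is the pose to reach, as a shift and turn from the pose commanded when the call began, along the tool's axes at that moment; what a row does not reach only later rows make up. A row lasts 1/12 s, in which the tool goes at most 41.7 mm and 7.16 degrees, less where a joint would pass 70% of its speed; a pose out of reach is approached as far as the arm can. A call with a gripper value outside its range is refused whole. The fingers move at their own pace and stop on an object; the grip force is fixed at half the most. Time passes only in rows, so rows that repeat a pose let the fingers close. It gives the time, the measured TCP pose, the force and the opening at its end, in the units of the state.
- arm.get_state(): the state, without advancing time (a new reading comes with each control period).
- viewer.read_camera(name): name is "scene" or "top"; returns a dict with "img" (420x560x3 uint8, red, green, blue), "vertical_fov" (degrees; the focal length in pixels is half the picture's height over the tangent of half this angle, whatever the lens; pixels are square), "cx", "cy" (the principal point, pixels), "T" (4x4, takes a point from camera to world coordinates). Camera axes: x right, y down, z forward; pixel columns grow to the right and rows downward; lengths in m; the calibration is good to about 2 mm. A picture is of the moment at which its call begins. There is no depth.
- arm.finish_job(): hands the job in, once; it reports no verdict.
The state is a dict: "time_s": time; "joint_positions": joint angles; "joint_vel": joint speeds; "joint_torque": joint torques, N m; "ee_pos": TCP position; "ee_rot": TCP orientation; "contact_force": force on the tool from outside, world axes, zero at the start; "wrist_torque": the same for the moment, N m; "finger_gap": finger opening in m.
Only numpy, scipy, OpenCV 4.12 (cv2) and the standard library are available. Lean on these libraries where they do the work, as an engineer would, in place of code of your own. Each camera call takes 0.05 s, during which the arm holds its last target.

## Working session

There is one attempt and no reset: what is moved stays moved. The work goes in short steps, Python scripts to look and compute and a tool call to move; the robot and the scene stay as the last step left them, time stands still between calls to the robot, and variables do not carry over. Pictures are saved under pics/ and viewed, and the job is handed in when it is done.

Besides the shell and the picture viewer there is one more tool, called after "Request:" as name([rows], argument=value, ...), one row to a line, values as JSON. servo_tool: Moves the arm, as the interface text tells. Its arguments: {"type":"object","properties":{"targets":{"type":"array","items":{"type":"array","items":{"type":"number"}}}},"required":["targets"]}

```bash
mkdir -p pics; ls; cat > h.py <<'E'
import numpy as np, cv2
from scipy.spatial.transform import Rotation as R
from workcell import arm, viewer
def cam(n):
    c=viewer.read_camera(n); c['f']=c['img'].shape[0]/2/np.tan(np.radians(c['vertical_fov'])/2); return c
def ray(c,u,v,z=0.):
    d=c['T'][:3,:3]@np.array([(u-c['cx'])/c['f'],(v-c['cy'])/c['f'],1]); o=c['T'][:3,3]
    return o+d*(z-o[2])/d[2]
def proj(c,p):
    q=np.linalg.inv(c['T'])@np.r_[p,1]; return np.array([c['cx']+c['f']*q[0]/q[2],c['cy']+c['f']*q[1]/q[2]])
def save(c,n,box=None,s=1):
    im=c['img'][...,::-1]
    if box: im=im[box[1]:box[3],box[0]:box[2]]
    if s!=1: im=cv2.resize(im,None,fx=s,fy=s,interpolation=cv2.INTER_CUBIC)
    cv2.imwrite('pics/'+n+'.png',im)
E
python3 - <<'E'
from h import *
np.set_printoptions(precision=4,suppress=True)
for n in('scene','top'):
    c=cam(n); save(c,n+'0'); print(n,c['vertical_fov'],c['cx'],c['cy'],c['f']); print(c['T'])
s=arm.get_state(); print(s); print(R.from_quat(np.roll(s['ee_rot'],-1)).as_matrix())
E
```

```text
pics
scene 44.085815788023886 285.2307677863579 213.37473216827198 518.6496287841717
[[-0.3459  0.7604 -0.5496  1.4559]
 [ 0.9381  0.2907 -0.1881  0.2964]
 [ 0.0168 -0.5807 -0.8139  1.4285]
 [ 0.      0.      0.      1.    ]]
top 45.6957062752476 284.95995534051 210.3856612616736 498.4046124991922
[[-0.0066 -0.9924  0.1225  0.3796]
 [-0.9999  0.0076  0.0074 -0.0212]
 [-0.0083 -0.1224 -0.9924  1.3791]
 [ 0.      0.      0.      1.    ]]
{'time_s': 0.1, 'joint_positions': array([ 1.1522,  0.1165,  1.4422, -0.    ,  1.584 , -0.0378]), 'joint_vel': array([ 0.001 , -0.0001, -0.0021,  0.0006, -0.0022, -0.0001]), 'joint_torque': array([  0.0074, -72.2881, -62.387 ,   0.0783,   0.0228,  -0.0001]), 'ee_pos': array([0.2508, 0.6265, 0.229 ]), 'ee_rot': array([-0.694 ,  0.6947, -0.1339,  0.1337]), 'contact_force': array([ 0.4033, -0.0379,  0.3118]), 'wrist_torque': array([-0.0264, -0.0238,  0.0037]), 'finger_gap': 0.09290108242410038}
[[ 0.9284 -0.0004  0.3716]
 [-0.3716 -0.0009  0.9284]
 [-0.     -1.     -0.001 ]]
```

View pics/scene0.png

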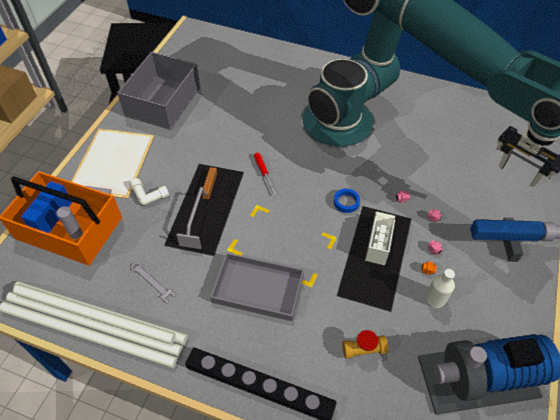

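View pics/top0.png

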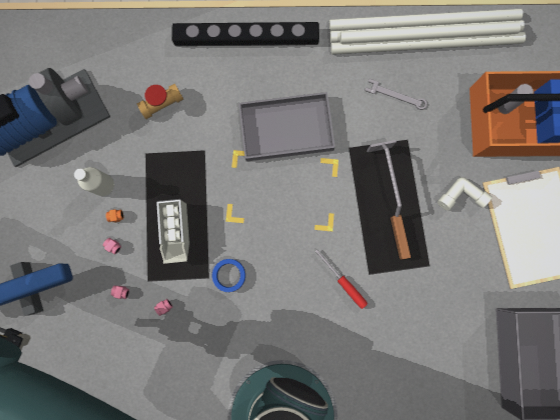

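The top view shows the tray at about (287,127), the tape corners at (235,158), (330,165), (235,213) and (325,223), and the hook on its right-hand mat with handle (401,238) and blade (378,148). The cup is on the left mat at (172,230). The orange and pink couplings at (115,215), (112,245), (120,292) and (163,306) are decoys. Next I'll take close crops.

```bash
python3 - <<'E'
from h import *
c=cam('top'); a=c['img'][130:310,130:440,::-1]; cv2.imwrite('pics/t1.png',cv2.resize(a,None,fx=2.5,fy=2.5,interpolation=cv2.INTER_CUBIC))
c=cam('scene'); 
cup=cv2.resize(c['img'][195:275,350:415,::-1],None,fx=6,fy=6,interpolation=cv2.INTER_CUBIC)
hk=cv2.resize(c['img'][155:255,160:245,::-1],None,fx=4.7,fy=4.8,interpolation=cv2.INTER_CUBIC)
cv2.imwrite('pics/s1.png',np.hstack([cup,hk[:480]]))
E
```

```text
(no output)
```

View pics/t1.png

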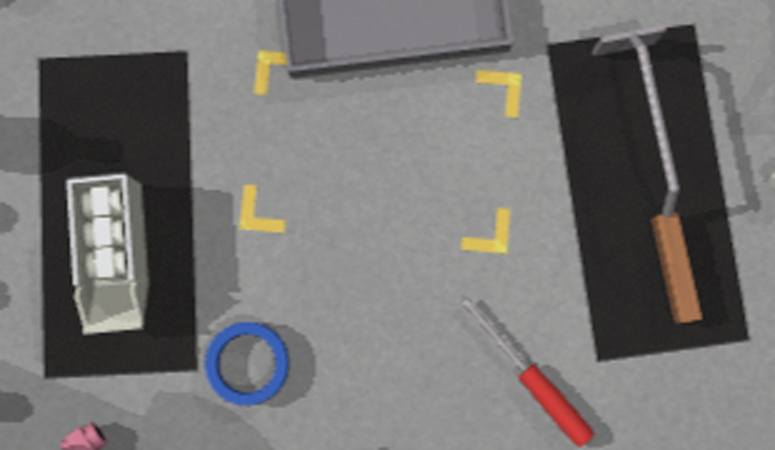

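View pics/s1.png

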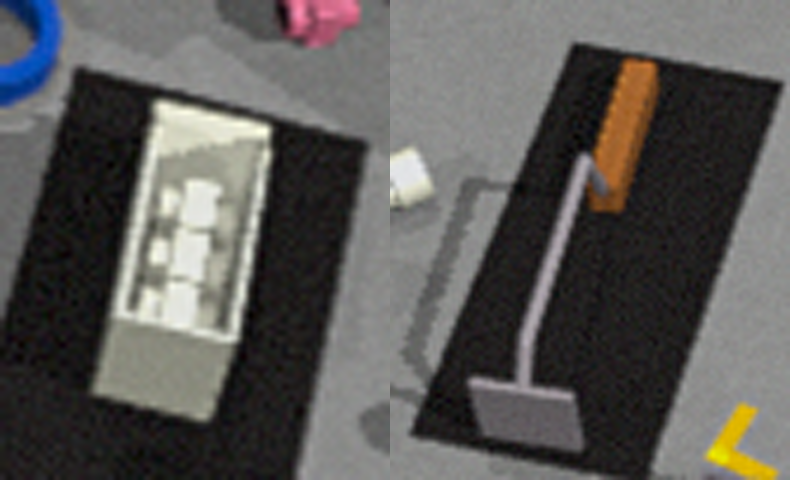

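```bash
cat > m.py <<'E'
from h import *
def hsv(c): return cv2.cvtColor(c['img'],cv2.COLOR_RGB2HSV)
def blobs(m,amin=30):
    n,l,st,ce=cv2.connectedComponentsWithStats(m.astype(np.uint8)); 
    return [(st[i,4],ce[i],l==i) for i in range(1,n) if st[i,4]>=amin]
def tape(c):
    h=hsv(c); m=(h[...,0]>18)&(h[...,0]<32)&(h[...,1]>120)&(h[...,2]>120)
    out=[]
    for a,ce,b in blobs(m,20):
        p=ray(c,*ce)
        if .3<p[0]<.9 and abs(p[1])<.35: out.append((a,ce,b,p))
    return out
def rect(c,b,z):
    ys,xs=np.nonzero(b); P=np.array([ray(c,x,y,z)[:2] for x,y in zip(xs,ys)],np.float32)
    return cv2.minAreaRect(P),P
E
python3 - <<'E'
from m import *
np.set_printoptions(precision=4,suppress=True)
for n in('top','scene'):
    c=cam(n); h=hsv(c); print(n)
    T=tape(c); allp=[]
    for a,ce,b,p in T:
        r,P=rect(c,b,0); print('tape',a,ce,p[:2]); allp.append(P)
    r=cv2.minAreaRect(np.vstack(allp)); print('taperect',r)
    m=(h[...,0]>4)&(h[...,0]<18)&(h[...,1]>100)&(h[...,2]>70)
    for a,ce,b in blobs(m,40):
        p=ray(c,*ce,.032)
        if .3<p[0]<.75 and -.45<p[1]<-.1: print('handle',a,ce,p,rect(c,b,.032)[0])
    m=h[...,2]<50
    for a,ce,b in blobs(m,1500):
        p=ray(c,*ce)
        if .25<p[0]<1 and abs(p[1])<.5:
            cnt=cv2.findContours(b.astype(np.uint8),0,2)[0][0]; hull=cv2.convexHull(cnt)
            P=np.array([ray(c,*q[0])[:2] for q in hull],np.float32); print('mat',a,ce,cv2.minAreaRect(P))
    print([tuple(h[int(y),int(x)]) for x,y in ([(287,120),(287,150),(280,135),(245,140),(282,96)] if n=='top' else [(255,280),(255,310),(215,290)])])
E
```

```text
top
tape 98 [236.3265 156.898 ] [0.7033 0.1256]
tape 129 [331.4186 164.4806] [ 0.6791 -0.1426]
tape 132 [232.2652 215.553 ] [0.5364 0.1361]
tape 134 [326.097  224.3358] [ 0.5099 -0.1248]
taperect ((0.6078926920890808, -0.003200709819793701), (0.2955929636955261, 0.2028072327375412), 84.21961212158203)
handle 497 [400.2435 237.0825] [ 0.4709 -0.3219  0.032 ] ((0.4717549979686737, -0.32171547412872314), (0.11866370588541031, 0.031018633395433426), 10.990273475646973)
mat 6468 [387.3598 207.0982] ((0.5616112351417542, -0.2987459599971771), (0.3562488853931427, 0.16574111580848694), 7.551390171051025)
mat 5623 [177.5506 210.449 ] ((0.5414174199104309, 0.2922462522983551), (0.356679767370224, 0.16622388362884521), 2.7825279235839844)
[(np.uint8(138), np.uint8(10), np.uint8(133)), (np.uint8(138), np.uint8(11), np.uint8(120)), (np.uint8(138), np.uint8(10), np.uint8(134)), (np.uint8(140), np.uint8(8), np.uint8(92)), (np.uint8(0), np.uint8(0), np.uint8(144))]
scene
tape 88 [258.1364 210.0455] [ 0.5111 -0.1245]
tape 98 [329.6122 239.398 ] [0.5376 0.1382]
tape 101 [233.5941 247.8119] [ 0.6787 -0.1421]
tape 96 [310.0729 280.3542] [0.7032 0.1265]
tape 353 [364.4193 348.0397] [0.8546 0.3419]
taperect ((0.6675519347190857, 0.13129819929599762), (0.6352424621582031, 0.28235262632369995), 66.16519165039062)
handle 277 [209.4188 181.8231] [ 0.4809 -0.3167  0.032 ] ((0.48264068365097046, -0.31742042303085327), (0.14039555191993713, 0.03432268649339676), 10.982413291931152)
mat 3291 [206.2069 209.395 ] ((0.5610349178314209, -0.29760071635246277), (0.35597342252731323, 0.1664937138557434), 7.518550872802734)
mat 3776 [373.0392 264.7391] ((0.5414062738418579, 0.29329657554626465), (0.35597506165504456, 0.167090505361557), 2.7424981594085693)
[(np.uint8(146), np.uint8(14), np.uint8(130)), (np.uint8(135), np.uint8(15), np.uint8(69)), (np.uint8(126), np.uint8(15), np.uint8(87))]
```

```bash
python3 - <<'E'
from m import *
np.set_printoptions(precision=4,suppress=True)
c=cam('top');h=hsv(c)
m=((h[...,1]>=5)&(h[...,0]>115)&(h[...,0]<165)).astype(np.uint8)
m=cv2.morphologyEx(m,cv2.MORPH_OPEN,np.ones((3,3)))
for a,ce,b in blobs(m,600): print(a,ce)
cv2.imwrite('pics/mask.png',m*255)
C=cv2.resize(c['img'][85:170,230:345,::-1],None,fx=6,fy=6,interpolation=cv2.INTER_CUBIC);cv2.imwrite('pics/tr.png',C)
C=cv2.resize(c['img'][130:275,345:440,::-1],None,fx=4,fy=4,interpolation=cv2.INTER_CUBIC)
D=cv2.resize(c['img'][190:270,145:215,::-1],None,fx=5.8,fy=7.25,interpolation=cv2.INTER_CUBIC);cv2.imwrite('pics/hk.png',np.hstack([C,D]))
E
```

```text
5103 [286.2312 126.5095]
6489 [529.3557 360.8362]
```

View pics/tr.png

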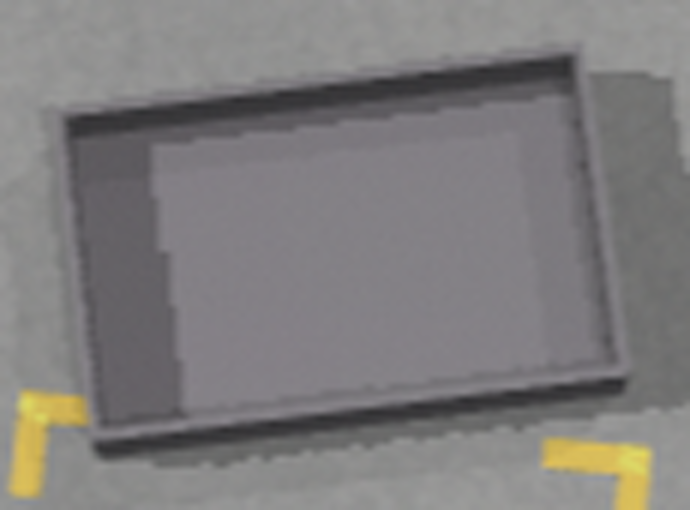

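View pics/hk.png

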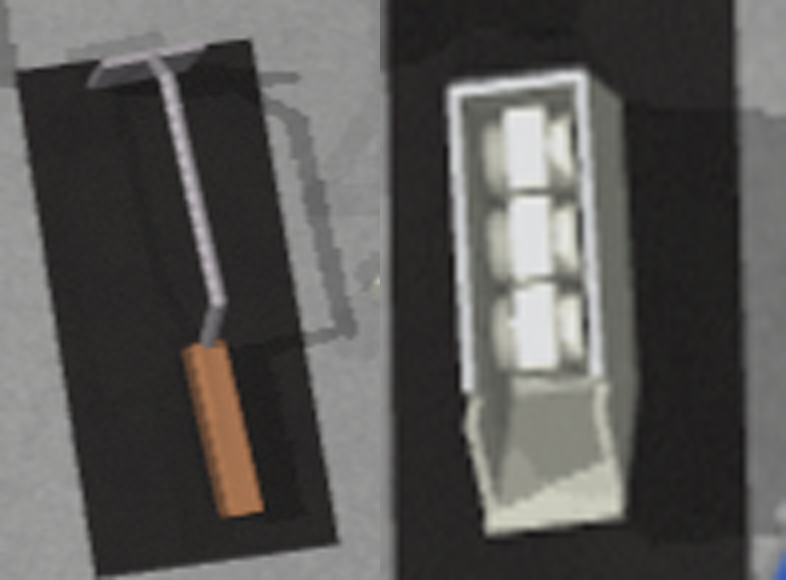

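View pics/mask.png

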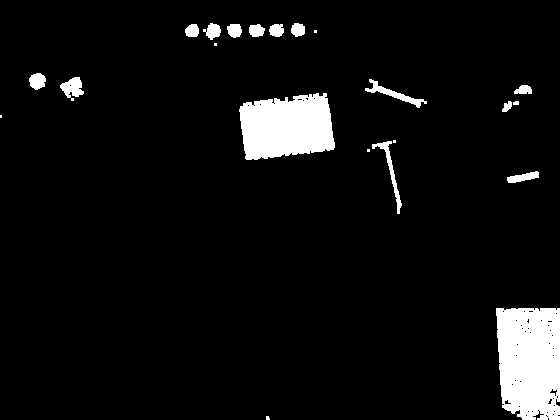

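```bash
python3 - <<'E'
from m import *
np.set_printoptions(precision=4,suppress=True)
c=cam('top')
P=[ray(c,230+u/6-.4,85+v/6-.4,.036)[:2] for u,v in[(60,112),(580,47),(625,378),(97,440)]]
P=np.array(P);print('tray FL FR NR NL',P,P.mean(0)); 
yv=(P[0]-P[1]+P[3]-P[2])/2; xv=(P[0]+P[1]-P[2]-P[3])/2
print('len',np.linalg.norm(xv),np.linalg.norm(yv),'ang x',np.degrees(np.arctan2(xv[1],xv[0])),'ang from y',np.degrees(np.arctan2(-yv[0],yv[1])))
B=np.array([ray(c,345+u/4-.4,130+v/4-.4,z)[:2] for u,v,z in[(100,60,.064),(205,47,.064),(160,65,.09),(220,298,.09),(205,345,.032),(240,515,.032),(190,348,.032),(228,343,.032),(262,510,.032),(222,518,.032)]]);print('blade',B)
d=B[2]-B[3];print('rod ang',np.degrees(np.arctan2(d[1],d[0])));d=B[4]-B[5];print('h ang',np.degrees(np.arctan2(d[1],d[0])))
print('handle', B[6:].mean(0))
Q=np.array([ray(c,(u-380)/5.8+145-.4,v/7.25+190-.4,z)[:2] for u,v,z in[(447,83,.08),(590,70,.08),(487,535,.053),(624,520,.053),(466,395,.08),(608,380,.08)]]);print('cup',Q)
e=(Q[0]+Q[1])/2-(Q[2]+Q[3])/2;print('cup ang',np.degrees(np.arctan2(e[1],e[0])),np.linalg.norm(e)); e=e/np.linalg.norm(e);print('ctr',(Q[0]+Q[1])/2-e*.06, 'w',np.linalg.norm(Q[0]-Q[1]))
# part tops
for v in(160,235,325): print(ray(c,(525-380)/5.8+145,v/7.25+190,.068))
E
```

```text
tray FL FR NR NL [[ 0.8476  0.1135]
 [ 0.8766 -0.1288]
 [ 0.7187 -0.1468]
 [ 0.6917  0.0958]] [ 0.7837 -0.0166]
len 0.15796092641071086 0.24404009884335964 ang x 6.4884885783883 ang from y 6.591586357791047
blade [[ 0.719  -0.241 ]
 [ 0.7274 -0.312 ]
 [ 0.7086 -0.2761]
 [ 0.5529 -0.3103]
 [ 0.5286 -0.312 ]
 [ 0.4136 -0.3316]
 [ 0.5266 -0.3018]
 [ 0.5299 -0.3277]
 [ 0.4168 -0.3465]
 [ 0.4117 -0.3195]]
rod ang 12.383796604735657
h ang 9.658510776451852
handle [ 0.4713 -0.3239]
cup [[0.5674 0.3282]
 [0.5716 0.2631]
 [0.4041 0.3129]
 [0.4092 0.2503]
 [0.4538 0.3168]
 [0.4588 0.2529]]
cup ang 4.926628864226137 0.16344778090798265
ctr [0.5097 0.2905] w 0.06520638259255103
[0.5393 0.2938 0.068 ]
[0.5117 0.2932 0.068 ]
[0.4787 0.2925 0.068 ]
```

The tray is at about (0.784,-0.017) with yaw +6.5°. The tape centre is (0.608,-0.003) with yaw -5.8°. The hook handle is at (0.471,-0.322) with yaw 10.7°, and the cup is at (0.510,0.2905) with yaw about 4.9°.

Candidates for the hook: the orange handle with steel rod at (401,238) on the mat is the one I want. The red screwdriver (350,290) and the wrench (395,95) are not. Candidates for the cup: the white box with a lip at (172,230) is the one, not the wash bottle (88,178), the grey box (530,360) or the elbow (465,192). The crops confirm both choices.

```bash
cat > g.py <<'E'
from h import *
import sys
np.set_printoptions(precision=3,suppress=True)
def Rtool(yaw,tilt=0):
    # tool x at yaw (deg), tool y down; tilt: rotation about tool z (deg)
    y=np.radians(yaw); x=np.array([np.cos(y),np.sin(y),0]); dn=np.array([0,0,-1.]); z=np.cross(x,dn)
    return R.from_matrix(np.c_[x,dn,z])*R.from_rotvec([0,0,np.radians(tilt)])
def rel(p,yaw,tilt=0):
    s=arm.get_state(); r=R.from_quat(np.roll(s['ee_rot'],-1)); 
    d=r.inv().apply(np.array(p)-s['ee_pos'])*1000; w=(r.inv()*Rtool(yaw,tilt)).as_rotvec()
    print(np.round(d,1),np.round(w,4),'|w|deg',np.degrees(np.linalg.norm(w)).round(1))
def st():
    s=arm.get_state(); r=R.from_quat(np.roll(s['ee_rot'],-1)).as_matrix()
    print('t',s['time_s'],'p',s['ee_pos'],'yaw',np.degrees(np.arctan2(r[1,0],r[0,0])).round(2),'down',r[:,1],'J',s['joint_positions'],'F',s['contact_force'],'gap',s['finger_gap'])
if __name__=='__main__':
    st()
    a=sys.argv[1:]
    for q in a: 
        v=[float(k) for k in q.split(',')]; rel(v[:3],*v[3:])
E
python3 g.py 0.5,0.25,0.25,-95 0.49,-0.32,0.22,-169.3
```

```text
t 0.4 p [0.251 0.627 0.23 ] yaw -21.82 down [-0. -0. -1.] J [ 1.152  0.116  1.442 -0.     1.584 -0.038] F [-0.217 -0.658 -0.402] gap 0.09302875297023434
[ 371.3  -20.4 -257.1] [0.    1.277 0.   ] |w|deg 73.2
[ 573.8    9.7 -790. ] [0.    2.574 0.   ] |w|deg 147.5
```

Request:
servo_tool([
  [371,-20,-257,0,1.277,0,93],
  [371,-20,-257,0,1.277,0,93],
  [371,-20,-257,0,1.277,0,93],
  [371,-20,-257,0,1.277,0,93],
  [371,-20,-257,0,1.277,0,93],
  [371,-20,-257,0,1.277,0,93],
  [371,-20,-257,0,1.277,0,93],
  [371,-20,-257,0,1.277,0,93],
  [371,-20,-257,0,1.277,0,93],
  [371,-20,-257,0,1.277,0,93],
  [371,-20,-257,0,1.277,0,93],
])

```text
time_s: 1.32
ee_pos: [0.5008, 0.2478, 0.2501]
ee_rot: [-0.476, 0.475, -0.523, 0.523]
contact_force: [0.7, 0.6, 0.6]
finger_gap: 0.0931
```

```bash
python3 g.py 0.491,-0.320,0.15,-169.3
```

```text
t 1.3167 p [0.501 0.248 0.25 ] yaw -95.48 down [ 0.001  0.    -1.   ] J [ 0.414 -0.143  1.665 -0.     1.619  0.51 ] F [0.655 0.598 0.568] gap 0.09314030168610943
[566.1 100.   44.4] [-0.001  1.288 -0.001] |w|deg 73.8
```

Request:
servo_tool([
  [566,100,44,0,1.288,0,93],
  [566,100,44,0,1.288,0,93],
  [566,100,44,0,1.288,0,93],
  [566,100,44,0,1.288,0,93],
  [566,100,44,0,1.288,0,93],
  [566,100,44,0,1.288,0,93],
  [566,100,44,0,1.288,0,93],
  [566,100,44,0,1.288,0,93],
  [566,100,44,0,1.288,0,93],
  [566,100,44,0,1.288,0,93],
  [566,100,44,0,1.288,0,93],
  [566,100,44,0,1.288,0,93],
])

```text
time_s: 2.32
ee_pos: [0.4946, -0.2444, 0.1628]
ee_rot: [-0.068, 0.068, -0.704, 0.704]
contact_force: [0.1, 0.5, 0.6]
finger_gap: 0.0931
```

```bash
python3 - <<'E'
from h import *
c=cam('top'); save(c,'t2',(230,70,450,290),2.7)
c=cam('scene'); save(c,'s2',(140,100,340,300),3)
E
python3 g.py 0.491,-0.320,0.018,-169.3
```

```text
t 2.4167 p [ 0.494 -0.247  0.161] yaw -169.04 down [-0.002 -0.    -1.   ] J [-0.509 -0.125  1.793 -0.001  1.476  0.871] F [0.106 0.447 0.018] gap 0.09272534594296607
[ 16.7 143.4  71.6] [0.    0.004 0.002] |w|deg 0.3
```

View pics/t2.png

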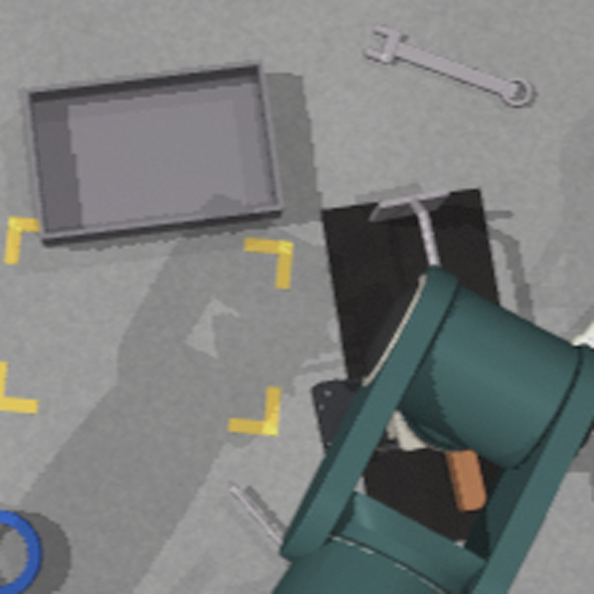

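View pics/s2.png

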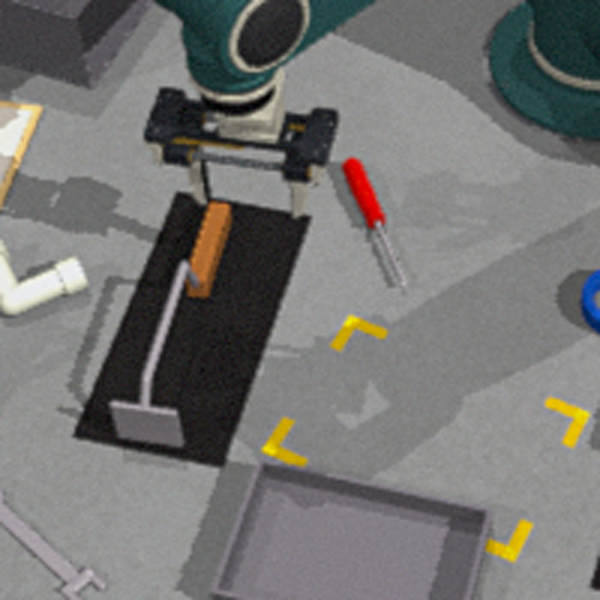

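Request:
servo_tool([
  [17,0,72,0,0,0,93],
  [17,0,72,0,0,0,93],
  [17,0,72,0,0,0,93],
  [17,41,72,0,0,0,93],
  [17,82,72,0,0,0,93],
  [17,110,72,0,0,0,93],
  [17,130,72,0,0,0,93],
  [17,143,72,0,0,0,93],
  [17,143,72,0,0,0,93],
])

```text
time_s: 3.17
ee_pos: [0.4916, -0.3149, 0.0174]
ee_rot: [0.068, -0.07, 0.705, -0.703]
contact_force: [-0.1, -0.8, -0.3]
finger_gap: 0.0929
```

```bash
python3 g.py 0.491,-0.320,0.018,-169.3
```

```text
t 3.1667 p [ 0.492 -0.315  0.017] yaw -168.76 down [-0.003  0.002 -1.   ] J [-0.613  0.063  1.855  0.     1.227  0.761] F [-0.138 -0.791 -0.323] gap 0.09286378463715073
[ 1.6 -0.6  4.8] [0.003 0.009 0.002] |w|deg 0.6
```

Request:
servo_tool([
  [1.5,2,5,0,0.009,0,93],
  [1.5,2,5,0,0.009,0,50],
  [1.5,2,5,0,0.009,0,35],
  [1.5,2,5,0,0.009,0,20],
  [1.5,2,5,0,0.009,0,15],
  [1.5,2,5,0,0.009,0,15],
  [1.5,2,5,0,0.009,0,15],
  [1.5,2,5,0,0.009,0,15],
])

```text
time_s: 3.83
ee_pos: [0.492, -0.3213, 0.0181]
ee_rot: [-0.066, 0.066, -0.704, 0.704]
contact_force: [-0.7, -0.6, -0.1]
finger_gap: 0.0511
```

```bash
python3 g.py
```

```text
t 3.8333 p [ 0.492 -0.321  0.018] yaw -169.29 down [ 0. -0. -1.] J [-0.622  0.068  1.849 -0.     1.225  0.762] F [-0.723 -0.558 -0.052] gap 0.051091346777839296
```

Request:
servo_tool([
  [0,2,0,0,0,0,15],
  [0,2,0,0,0,0,15],
  [0,2,0,0,0,0,15],
  [0,2,0,0,0,0,15],
  [0,2,0,0,0,0,15],
  [0,2,0,0,0,0,15],
  [0,2,0,0,0,0,15],
])

```text
time_s: 4.42
ee_pos: [0.492, -0.3213, 0.0158]
ee_rot: [0.066, -0.066, 0.704, -0.704]
contact_force: [0.0, 0.5, -1.2]
finger_gap: 0.0239
```

```bash
python3 g.py 0.491,-0.320,0.085,-169.3
```

```text
t 4.4167 p [ 0.492 -0.321  0.016] yaw -169.3 down [-0.  0. -1.] J [-0.622  0.07   1.85   0.     1.221  0.762] F [ 0.014  0.514 -1.186] gap 0.023947343133545955
[  0.7 -69.2  -1.5] [0. 0. 0.] |w|deg 0.0
```

Request:
servo_tool([
  [0,-3,0,0,0,0,15],
  [0,-12,0,0,0,0,15],
  [0,-28,0,0,0,0,15],
  [0,-48,0,0,0,0,15],
  [0,-66,0,0,0,0,15],
  [0,-75,0,0,0,0,15],
  [0,-75,0,0,0,0,15],
  [0,-75,0,0,0,0,15],
])

```text
time_s: 5.08
ee_pos: [0.492, -0.3214, 0.0909]
ee_rot: [-0.066, 0.066, -0.704, 0.704]
contact_force: [0.0, 1.1, -2.7]
finger_gap: 0.0238
```

```bash
python3 g.py; python3 - <<'E'
from h import *
c=cam('top'); save(c,'t3',(230,70,450,290),2.7)
c=cam('scene'); save(c,'s3',(140,100,340,300),3)
E
```

```text
t 5.0833 p [ 0.492 -0.321  0.091] yaw -169.3 down [ 0. -0. -1.] J [-0.622 -0.001  1.792 -0.     1.35   0.762] F [ 0.03   1.079 -2.659] gap 0.023826903202691676
```

View pics/t3.png

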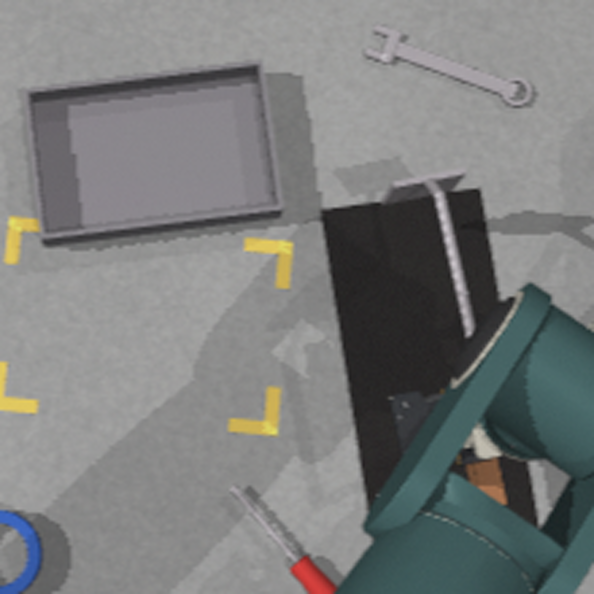

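View pics/s3.png

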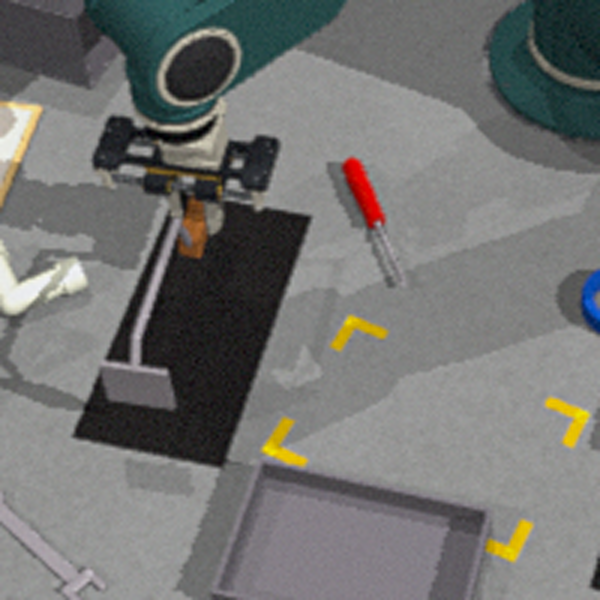

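```bash
cat > tri.py <<'E'
from h import *
def tri(ct,pt,cs,ps):
    A=[];b=[]
    for c,(u,v) in((ct,pt),(cs,ps)):
        d=c['T'][:3,:3]@np.array([(u-c['cx'])/c['f'],(v-c['cy'])/c['f'],1]);d/=np.linalg.norm(d);M=np.eye(3)-np.outer(d,d);A.append(M);b.append(M@c['T'][:3,3])
    x,r,_,_=np.linalg.lstsq(np.vstack(A),np.r_[b[0],b[1]],rcond=None); return x,np.sqrt(r)
E
python3 - <<'E'
from tri import *
ct=cam('top');cs=cam('scene')
print(tri(ct,(387,138.1),cs,(186.3,223.3)))
print(proj(ct,[.7227,-.274,.139]),proj(cs,[.7227,-.274,.139]))
E
python3 g.py
```

```text
(array([ 0.71891281, -0.27370853,  0.12686509]), array([0.00276403]))
[387.24813029 135.63632048] [184.44143887 221.8186718 ]
t 5.2833 p [ 0.492 -0.321  0.09 ] yaw -169.3 down [-0.001  0.001 -1.   ] J [-0.622  0.     1.793 -0.     1.35   0.762] F [-1.061 -0.135 -2.749] gap 0.023951802744464717
```

```bash
python3 g.py .653,-.032,.105,-173.5
```

```text
t 5.2833 p [ 0.492 -0.321  0.09 ] yaw -169.3 down [-0.001  0.001 -1.   ] J [-0.622  0.     1.793 -0.     1.35   0.762] F [-1.061 -0.135 -2.749] gap 0.023951802744464717
[-212.3  -15.3 -254.1] [0.001 0.073 0.001] |w|deg 4.2
```

Request:
servo_tool([
  [0,-15,0,0,0,0,15],
  [-20,-15,-24,0,0.01,0,15],
  [-40,-15,-48,0,0.02,0,15],
  [-60,-15,-72,0,0.03,0,15],
  [-80,-15,-96,0,0.04,0,15],
  [-100,-15,-120,0,0.05,0,15],
  [-120,-15,-144,0,0.05,0,15],
  [-140,-15,-168,0,0.06,0,15],
  [-160,-15,-192,0,0.07,0,15],
  [-180,-15,-216,0,0.073,0,15],
  [-200,-15,-240,0,0.073,0,15],
  [-212,-15,-254,0,0.073,0,15],
])

```text
time_s: 6.28
ee_pos: [0.6538, -0.0297, 0.1049]
ee_rot: [0.04, -0.041, 0.706, -0.706]
contact_force: [-0.0, 0.1, -3.3]
finger_gap: 0.0239
```

Request:
servo_tool([
  [0,0,0,0,0,0,15],
  [0,0,0,0,0,0,15],
  [0,0,0,0,0,0,15],
])

```text
time_s: 6.53
ee_pos: [0.6527, -0.0327, 0.1051]
ee_rot: [-0.04, 0.041, -0.706, 0.706]
contact_force: [0.1, 0.3, -3.0]
finger_gap: 0.0237
```

```bash
python3 g.py; python3 - <<'E'
from h import *
c=cam('top'); save(c,'t4',(210,70,430,290),2.7)
c=cam('scene'); save(c,'s4',(180,180,380,380),3)
E
```

```text
t 6.5333 p [ 0.653 -0.033  0.105] yaw -173.48 down [-0.001 -0.    -1.   ] J [-0.089  0.13   1.631 -0.     1.382  1.368] F [ 0.091  0.262 -2.974] gap 0.023651962869923666
```

View pics/t4.png

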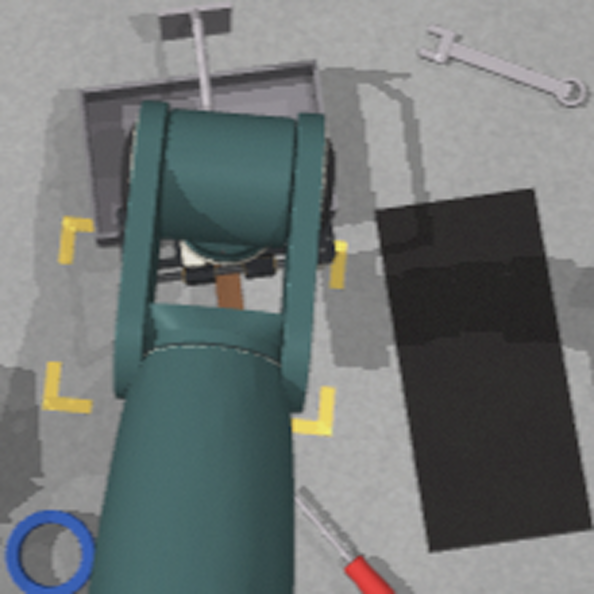

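View pics/s4.png

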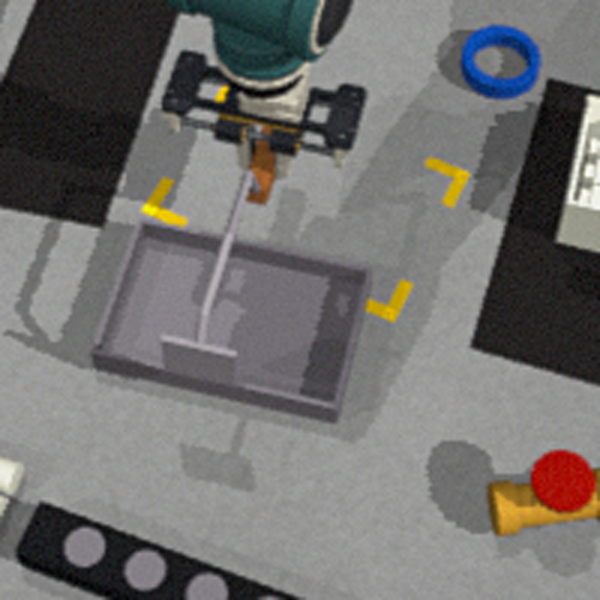

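```bash
python3 - <<'E'
from tri import *
ct=cam('top');cs=cam('scene')
print(tri(ct,(282.6-.3,74.8-.3),cs,(246.4,294.8)))
print(tri(ct,(282.7,82.3),cs,(246.1,305)))
for p in([.8853,-.0055,.152],[.8853,-.0055,.088]):print(proj(ct,p),proj(cs,p))
E
```

```text
(array([ 0.88434245, -0.00595793,  0.14651244]), array([0.00221087]))
(array([ 0.887142  , -0.00732498,  0.08700837]), array([0.00060626]))
[281.51015384  73.4945463 ] [245.75810042 294.16876562]
[281.87085463  82.87398184] [246.78452934 304.47794302]
```

Request:
servo_tool([
  [-3,15,0,0,0,0,15],
  [-3,35,0,0,0,0,15],
  [-3,55,0,0,0,0,15],
  [-3,72,0,0,0,0,15],
  [-3,82,0,0,0,0,15],
  [-3,86,0,0,0,0,15],
  [-3,86,0,0,0,0,15],
  [-3,86,0,0,0,0,15],
])

```text
time_s: 7.4
ee_pos: [0.6565, -0.0322, 0.0205]
ee_rot: [-0.04, 0.04, -0.706, 0.706]
contact_force: [0.5, 0.3, -2.4]
finger_gap: 0.0237
```

```bash
python3 g.py; python3 - <<'E'
from h import *
c=cam('top'); save(c,'t5',(210,70,430,290),2.7)
c=cam('scene'); save(c,'s5',(180,180,380,380),3)
E
```

```text
t 7.4 p [ 0.656 -0.032  0.02 ] yaw -173.49 down [ 0.001 -0.    -1.   ] J [-0.088  0.208  1.688 -0.     1.244  1.369] F [ 0.477  0.31  -2.425] gap 0.02371442303107476
```

View pics/t5.png

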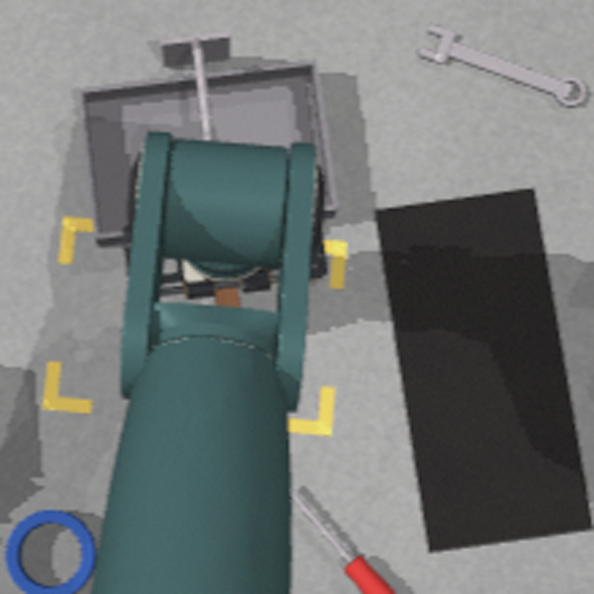

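View pics/s5.png

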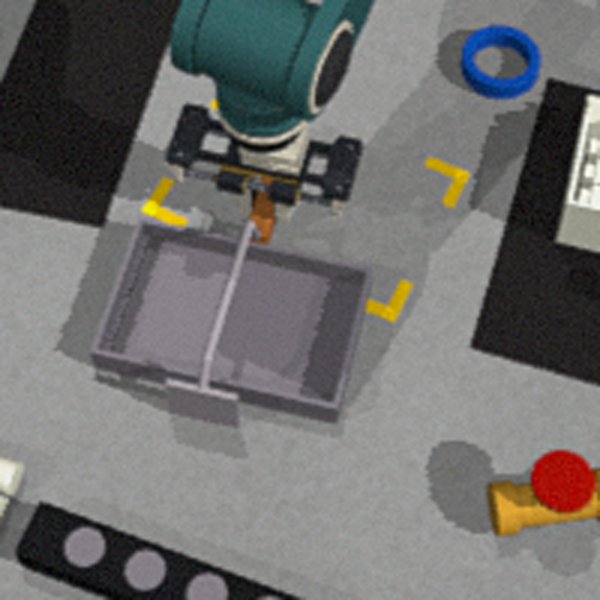

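```bash
cat > way.py <<'E'
from g import *
def way(pts):  # list of (p,yaw)
    s=arm.get_state(); r=R.from_quat(np.roll(s['ee_rot'],-1))
    for p,yaw in pts:
        print(np.round(r.inv().apply(np.array(p)-s['ee_pos'])*1000,1),np.round((r.inv()*Rtool(yaw)).as_rotvec(),3))
def grip(tc,yaw,L=.232,z=.0195):
    y=np.radians(yaw); d=np.array([np.cos(y),np.sin(y)]); g=np.array(tc)+d*(.08-L); return ([*g,z],yaw+180)
E
python3 - <<'E'
from way import *
T0=np.array([.784,-.017,6.5]);T1=np.array([.608,-.003,-5.8])
way([grip((T0+(T1-T0)*f)[:2],(T0+(T1-T0)*f)[2]) for f in np.linspace(0,.9,12)])
E
```

```text
[23.8  1.6 -0.7] [-0.     0.    -0.002]
[38.   1.6 -6.1] [-0.     0.018 -0.002]
[ 52.1   1.5 -11.5] [-0.     0.035 -0.002]
[ 66.1   1.5 -17. ] [-0.     0.053 -0.002]
[ 80.2   1.5 -22.4] [-0.     0.071 -0.002]
[ 94.1   1.5 -27.9] [-0.     0.088 -0.002]
[108.    1.4 -33.3] [-0.     0.106 -0.002]
[121.9   1.4 -38.7] [-0.     0.123 -0.002]
[135.7   1.4 -44.1] [-0.     0.141 -0.002]
[149.5   1.4 -49.5] [-0.     0.158 -0.002]
[163.2   1.3 -54.9] [-0.     0.176 -0.002]
[176.9   1.3 -60.3] [-0.     0.194 -0.002]
```

Request:
servo_tool([
  [8,1,0,0,0,0,15],
  [16,1,0,0,0,0,15],
  [24,1,-1,0,0,0,15],
  [31,1,-3,0,0.009,0,15],
  [38,1,-6,0,0.018,0,15],
  [45,1,-9,0,0.027,0,15],
  [52,1,-11,0,0.035,0,15],
  [59,1,-14,0,0.044,0,15],
  [66,1,-17,0,0.053,0,15],
  [73,1,-20,0,0.062,0,15],
  [80,1,-22,0,0.071,0,15],
  [80,1,-22,0,0.071,0,15],
])

```text
time_s: 8.5
ee_pos: [0.5728, -0.019, 0.0188]
ee_rot: [0.015, -0.015, 0.707, -0.707]
contact_force: [-0.1, 0.6, -2.6]
finger_gap: 0.0243
```

```bash
python3 g.py; python3 - <<'E'
from h import *
c=cam('top'); save(c,'t6',(210,70,430,290),2.7)
c=cam('scene'); save(c,'s6',(180,180,380,380),3)
E
```

```text
t 8.5 p [ 0.573 -0.019  0.019] yaw -177.58 down [-0.001  0.    -1.   ] J [-0.078  0.037  1.88  -0.     1.226  1.451] F [-0.12   0.609 -2.599] gap 0.024290954752442966
```

View pics/t6.png

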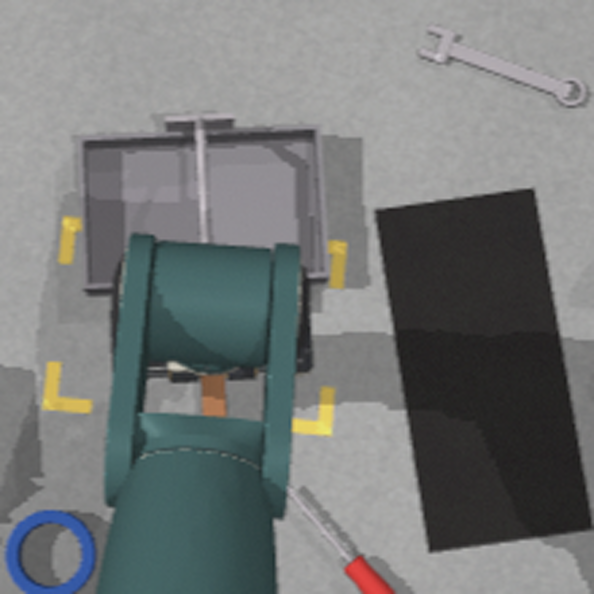

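View pics/s6.png

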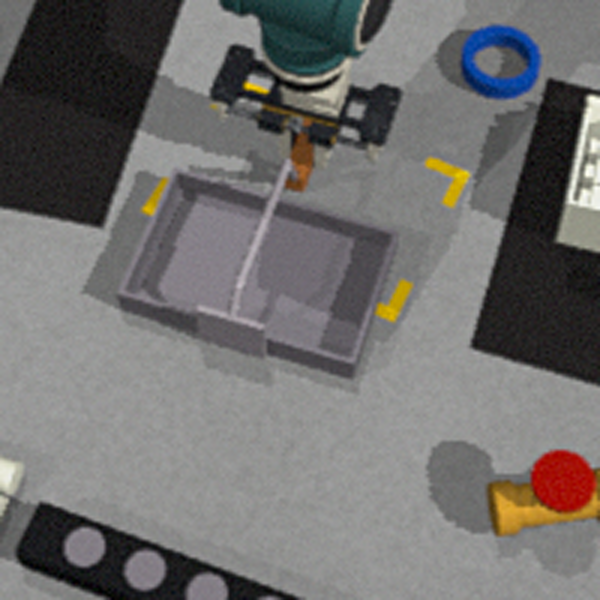

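```bash
cat > tray.py <<'E'
from way import *
def tray(pts,off,s):
    c=cam('top'); P=np.array([ray(c,off[0]+u/s-.3,off[1]+v/s-.3,.036)[:2] for u,v in pts])
    yv=(P[0]-P[1]+P[3]-P[2])/2; xv=(P[0]+P[1]-P[2]-P[3])/2
    print('tray',P.mean(0),'len',np.linalg.norm(xv),np.linalg.norm(yv),'ang',np.degrees(np.arctan2(xv[1],xv[0])),np.degrees(np.arctan2(-yv[0],yv[1])))
    return P
E
python3 - <<'E'
from tray import *
tray([(82,140),(320,128),(327,275),(87,287)],(210,70),2.7)
st()
T0=np.array([.731,-.012,2.4]);T1=np.array([.608,-.003,-5.8])
way([grip((T0+(T1-T0)*f)[:2],(T0+(T1-T0)*f)[2]) for f in np.linspace(0,1,12)])
E
```

```text
tray [ 0.723 -0.013] len 0.15391123022479294 0.24451393742741326 ang 1.89885355889484 2.4411479557525246
t 8.65 p [ 0.574 -0.019  0.019] yaw -177.54 down [-0. -0. -1.] J [-0.078  0.039  1.878 -0.     1.225  1.45 ] F [ 0.26   0.43  -2.699] gap 0.024175750736918817
[-5.1 -0.6 -0.7] [-0.     0.001  0.   ]
[ 6.1 -0.6 -4. ] [-0.     0.014  0.   ]
[17.2 -0.6 -7.3] [-0.     0.027  0.   ]
[ 28.2  -0.6 -10.5] [-0.    0.04  0.  ]
[ 39.3  -0.6 -13.8] [-0.     0.053  0.   ]
[ 50.3  -0.6 -17.1] [-0.     0.066  0.   ]
[ 61.3  -0.6 -20.4] [-0.     0.079  0.   ]
[ 72.3  -0.6 -23.6] [-0.     0.092  0.   ]
[ 83.2  -0.6 -26.9] [-0.     0.105  0.   ]
[ 94.1  -0.6 -30.2] [-0.     0.118  0.   ]
[105.   -0.6 -33.4] [-0.     0.131  0.   ]
[115.9  -0.6 -36.7] [-0.     0.144  0.   ]
```

Request:
servo_tool([
  [9,-0.5,-4,0,0.014,0,15],
  [18,-0.5,-7,0,0.027,0,15],
  [27,-0.5,-10,0,0.04,0,15],
  [36,-0.5,-13,0,0.052,0,15],
  [45,-0.5,-16,0,0.062,0,15],
  [54,-0.5,-19,0,0.073,0,15],
  [63,-0.5,-22,0,0.085,0,15],
  [72,-0.5,-24,0,0.095,0,15],
  [81,-0.5,-27,0,0.106,0,15],
  [89,-0.5,-29,0,0.116,0,15],
  [95,-0.5,-31,0,0.124,0,15],
  [95,-0.5,-31,0,0.124,0,15],
])

```text
time_s: 9.65
ee_pos: [0.4768, 0.0079, 0.0194]
ee_rot: [-0.029, 0.029, 0.707, -0.707]
contact_force: [-0.1, 0.3, -2.9]
finger_gap: 0.0239
```

```bash
python3 g.py; python3 - <<'E'
from h import *
c=cam('top'); save(c,'t7',(210,90,370,250),3.7)
c=cam('scene'); save(c,'s7',(180,150,380,350),3)
E
```

```text
t 9.65 p [0.477 0.008 0.019] yaw 175.32 down [-0.  0. -1.] J [-0.037 -0.183  2.086  0.     1.24   1.616] F [-0.121  0.334 -2.881] gap 0.02387967744927467
```

View pics/t7.png

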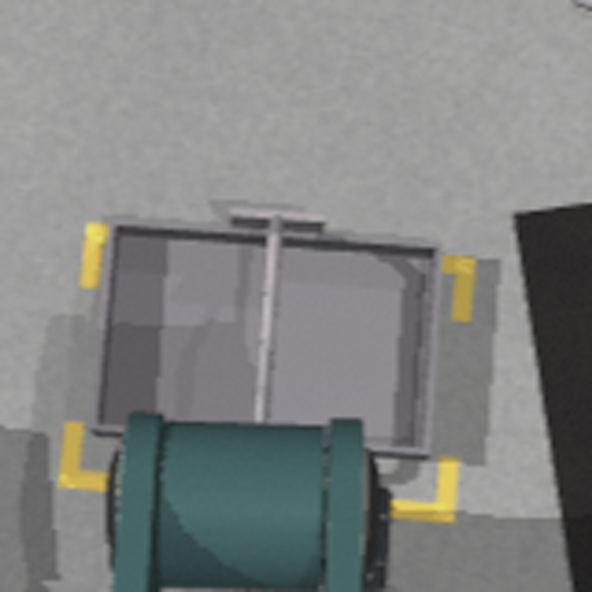

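View pics/s7.png

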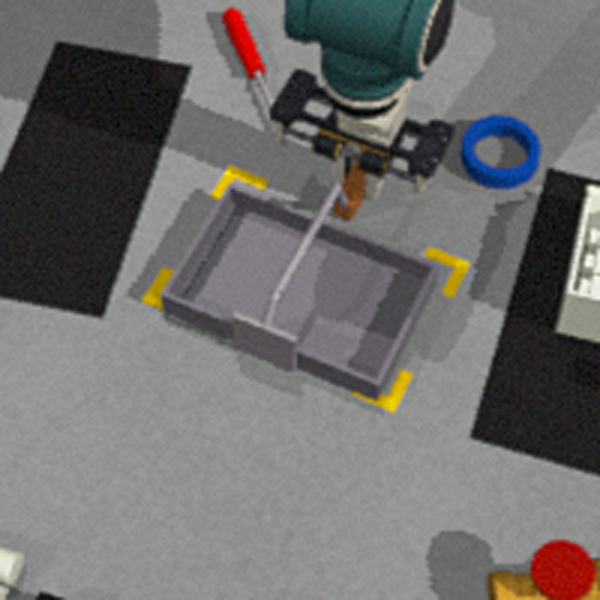

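```bash
python3 - <<'E'
from tray import *
tray([(110,222),(442,244),(432,450),(97,428)],(210,90),3.7)
E
```

```text
tray [ 0.628 -0.005] len 0.15482559451436376 0.2471791676769244 ang -3.4960985685985895 -4.298779161266272
```

```bash
python3 g.py .457,.0125,.0195,173.8
```

```text
t 9.8 p [0.478 0.008 0.02 ] yaw 175.35 down [ 0. -0. -1.] J [-0.037 -0.181  2.083 -0.     1.239  1.614] F [ 0.638 -0.501 -2.544] gap 0.02384854615639258
[21.4  0.  -3.2] [ 0.     0.027 -0.   ] |w|deg 1.6
```

Request:
servo_tool([
  [5,0,-1,0,0.007,0,15],
  [10,0,-2,0,0.014,0,15],
  [15,0,-2,0,0.021,0,15],
  [19,0,-3,0,0.027,0,15],
  [20.5,0,-3,0,0.03,0,15],
  [20.5,0,-3,0,0.03,0,15],
  [20.5,0,-3,0,0.03,0,15],
  [17,0,-3,0,0.03,0,15],
  [5,0,-2,0,0.03,0,15],
  [-9,0,0,0,0.03,0,15],
  [-9,0,0,0,0.03,0,15],
  [-9,0,0,0,0.03,0,15],
])

```text
time_s: 10.8
ee_pos: [0.4869, 0.0068, 0.0191]
ee_rot: [0.04, -0.039, -0.706, 0.706]
contact_force: [-0.6, -0.2, -2.5]
finger_gap: 0.0237
```

```bash
python3 g.py; python3 - <<'E'
from h import *
c=cam('top'); save(c,'t8',(210,90,370,250),3.7)
c=cam('scene'); save(c,'s8',(180,150,380,350),3)
E
```

```text
t 10.8 p [0.487 0.007 0.019] yaw 173.61 down [-0.001  0.    -1.   ] J [-0.038 -0.158  2.064  0.     1.236  1.644] F [-0.638 -0.222 -2.519] gap 0.02368652741326134
```

View pics/t8.png

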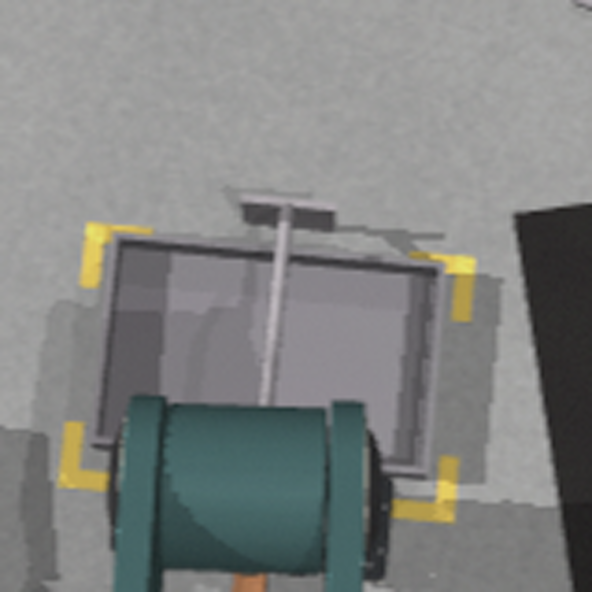

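View pics/s8.png

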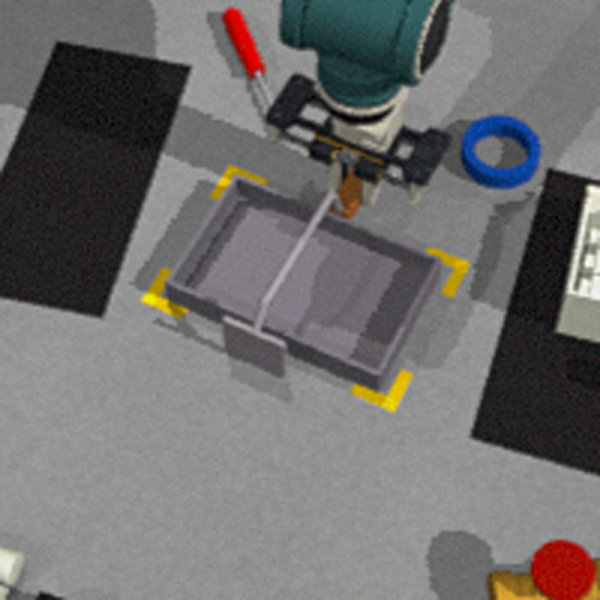

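```bash
python3 - <<'E'
from tray import *
tray([(114,236),(446,262),(433,470),(97,443)],(210,90),3.7)
E
python3 g.py .487,.007,.11,174 .492,-.321,.11,-169.3 
```

```text
tray [ 0.616 -0.007] len 0.15575626723660346 0.24750977959010154 ang -4.436772009976366 -5.061530513279383
t 10.95 p [0.486 0.007 0.019] yaw 173.63 down [-0.001  0.    -1.   ] J [-0.038 -0.16   2.066  0.     1.236  1.644] F [ 0.466  0.437 -2.553] gap 0.0238812134308235
[ -0.6 -90.8  -0.1] [-0.    -0.006  0.001] |w|deg 0.4
[-42.  -90.8 325.3] [ 0.    -0.298  0.001] |w|deg 17.1
```

Request:
servo_tool([
  [0,-20,0,0,0,0,15],
  [0,-55,0,0,0,0,15],
  [0,-91,0,0,0,0,15],
  [-2,-91,15,0,-0.02,0,15],
  [-5,-91,45,0,-0.05,0,15],
  [-10,-91,80,0,-0.08,0,15],
  [-15,-91,118,0,-0.12,0,15],
  [-20,-91,156,0,-0.15,0,15],
  [-25,-91,194,0,-0.18,0,15],
  [-30,-91,232,0,-0.22,0,15],
  [-36,-91,270,0,-0.26,0,15],
  [-42,-91,300,0,-0.298,0,15],
])

```text
time_s: 11.95
ee_pos: [0.4945, -0.2983, 0.1105]
ee_rot: [-0.066, 0.066, -0.704, 0.704]
contact_force: [0.7, 0.5, -2.6]
finger_gap: 0.0239
```

```bash
python3 g.py .492,-.321,.11,-169.3 .492,-.321,.016,-169.3
```

```text
t 11.95 p [ 0.494 -0.298  0.11 ] yaw -169.23 down [ 0. -0. -1.] J [-0.587 -0.038  1.796 -0.     1.384  0.796] F [ 0.734  0.491 -2.592] gap 0.023906098325274152
[ 6.7  0.5 21.9] [-0.     0.001 -0.   ] |w|deg 0.1
[ 6.7 94.5 21.8] [-0.     0.001 -0.   ] |w|deg 0.1
```

Request:
servo_tool([
  [4,0,12,0,0,0,15],
  [6,0,21,0,0,0,15],
  [6,0,21,0,0,0,15],
  [6,25,21,0,0,0,15],
  [6,50,21,0,0,0,15],
  [6,72,21,0,0,0,15],
  [6,84,21,0,0,0,15],
  [6,90,21,0,0,0,15],
  [6,93,21,0,0,0,15],
  [6,94,21,0,0,0,15],
  [6,94,21,0,0,0,15],
])

```text
time_s: 12.87
ee_pos: [0.4938, -0.3177, 0.0175]
ee_rot: [-0.066, 0.066, -0.704, 0.704]
contact_force: [-0.8, 0.2, -3.3]
finger_gap: 0.0239
```

```bash
python3 g.py .492,-.321,.0155,-169.3
```

```text
t 12.8667 p [ 0.494 -0.318  0.017] yaw -169.29 down [ 0.001 -0.001 -1.   ] J [-0.615  0.067  1.851  0.     1.223  0.769] F [-0.806  0.24  -3.325] gap 0.023947688331975442
[2.4 2.  2.9] [-0.001  0.    -0.001] |w|deg 0.1
```

Request:
servo_tool([
  [1,1,2,0,0,0,15],
  [1,2,2,0,0,0,15],
  [1,2,2,0,0,0,15],
  [1,2,2,0,0,0,30],
  [1,2,2,0,0,0,40],
  [1,2,2,0,0,0,60],
  [1,2,2,0,0,0,80],
  [1,2,2,0,0,0,93],
  [1,2,2,0,0,0,93],
])

```text
time_s: 13.62
ee_pos: [0.4927, -0.3198, 0.0144]
ee_rot: [-0.066, 0.066, -0.704, 0.704]
contact_force: [-0.3, -0.1, -0.3]
finger_gap: 0.0588
```

Request:
servo_tool([
  [0,0,0,0,0,0,93],
  [0,-10,0,0,0,0,93],
  [0,-35,0,0,0,0,93],
  [0,-75,0,0,0,0,93],
  [0,-115,0,0,0,0,93],
  [0,-155,0,0,0,0,93],
  [0,-190,0,0,0,0,93],
])

```text
time_s: 14.2
ee_pos: [0.4926, -0.3197, 0.2082]
ee_rot: [-0.066, 0.065, -0.704, 0.704]
contact_force: [-0.2, -0.2, 0.2]
finger_gap: 0.0929
```

```bash
python3 g.py .5,.24,.22,-175; python3 - <<'E'
from h import *
c=cam('top'); save(c,'t9',(145,90,445,310),2.6)
c=cam('scene'); save(c,'s9',(140,100,420,310),2.8)
E
```

```text
t 14.2 p [ 0.493 -0.32   0.208] yaw -169.3 down [ 0.002 -0.001 -1.   ] J [-0.619 -0.07   1.665 -0.     1.544  0.765] F [-0.188 -0.185  0.237] gap 0.09290978736571143
[-111.3  -12.4 -548.6] [-0.001  0.1   -0.001] |w|deg 5.7
```

View pics/t9.png

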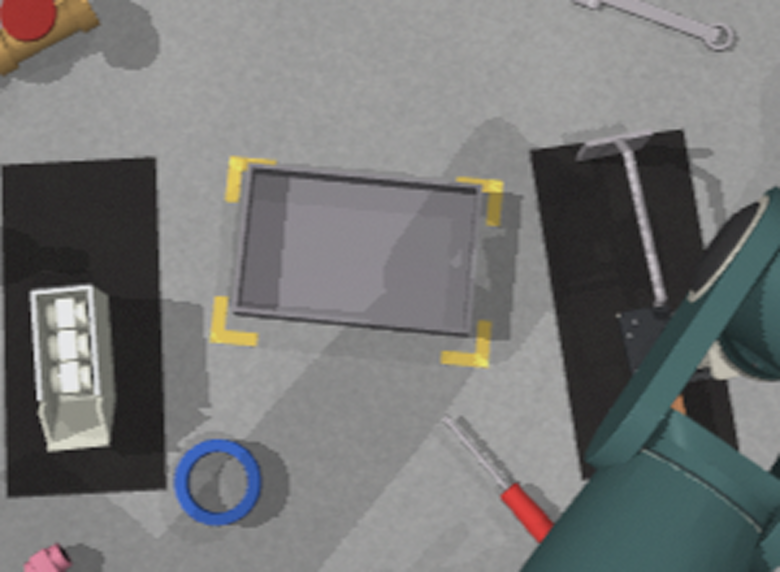

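View pics/s9.png

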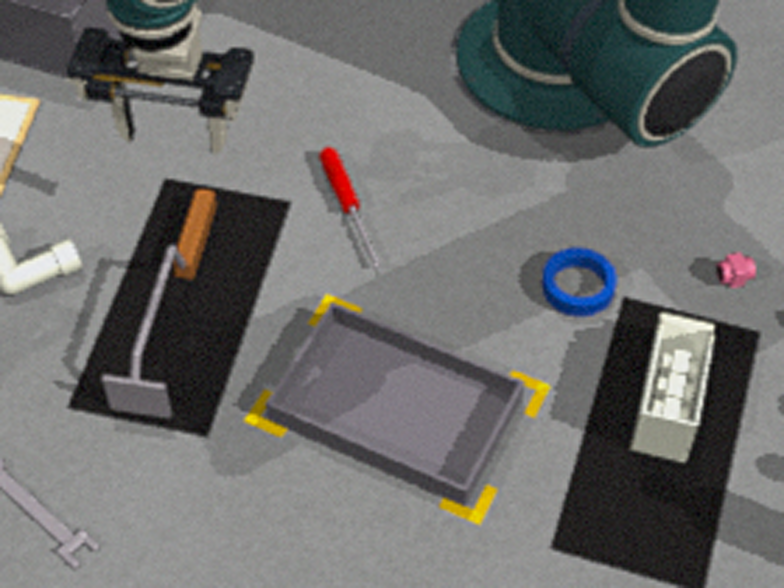

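```bash
python3 g.py .5,.0,.25,-175
```

```text
t 14.3 p [ 0.494 -0.321  0.212] yaw -169.29 down [ 0.008 -0.005 -1.   ] J [-0.619 -0.072  1.661  0.     1.543  0.765] F [-0.161  0.592  0.441] gap 0.09302824183314146
[ -65.6  -39.6 -313.8] [-0.006  0.1   -0.007] |w|deg 5.7
```

Request:
servo_tool([
  [-30,-38,-100,0,0.05,0,93],
  [-66,-40,-200,0,0.1,0,93],
  [-66,-40,-314,0,0.1,0,93],
  [-66,-40,-314,0,0.1,0,93],
  [-66,-40,-314,0,0.1,0,93],
  [-66,-40,-314,0,0.1,0,93],
  [-66,-40,-314,0,0.1,0,93],
  [-66,-40,-314,0,0.1,0,93],
  [-66,-40,-314,-0.3,0.1,0,93],
  [-66,-40,-314,-0.3,0.1,0,93],
  [-66,-40,-314,-0.3,0.1,0,93],
  [-66,-40,-314,-0.3,0.1,0,93],
])

```text
time_s: 15.3
ee_pos: [0.4991, 0.0004, 0.2437]
ee_rot: [0.019, -0.04, 0.805, -0.592]
contact_force: [0.1, -0.3, -0.5]
finger_gap: 0.0933
```

```bash
python3 g.py .5,.27,.2,-175.5 .5,.27,.2,4.5
```

```text
t 15.3 p [0.499 0.    0.244] yaw -175.0 down [-0.042  0.295 -0.954] J [-0.215 -0.23   1.772  0.286  1.702  1.294] F [ 0.081 -0.315 -0.467] gap 0.0933362794629715
[ -25.1  121.2 -243.4] [0.302 0.006 0.018] |w|deg 17.4
[ -25.1  121.2 -243.4] [ 0.028 -3.1   -0.472] |w|deg 179.7
```

Request:
servo_tool([
  [-25,60,-80,0.15,0,0,93],
  [-25,100,-160,0.3,0,0.01,93],
  [-25,121,-243,0.302,0.006,0.018,93],
  [-25,121,-243,0.302,0.006,0.018,93],
  [-25,121,-243,0.302,0.006,0.018,93],
  [-25,121,-243,0.302,0.006,0.018,93],
  [-25,121,-243,0.302,0.006,0.018,93],
  [-25,121,-243,0.302,0.006,0.018,93],
])

```text
time_s: 15.97
ee_pos: [0.4988, 0.2743, 0.1994]
ee_rot: [-0.03, 0.028, -0.705, 0.708]
contact_force: [-0.7, -0.1, 0.4]
finger_gap: 0.0932
```

```bash
python3 g.py .502,.290,.14,-175.5 .502,.290,.045,-175.5;  python3 - <<'E'
from h import *
c=cam('scene'); save(c,'s10',(330,150,450,270),4.5)
E
```

```text
t 15.9667 p [0.499 0.274 0.199] yaw -175.26 down [ 0.003 -0.003 -1.   ] J [ 0.46  -0.106  1.713 -0.004  1.533  1.949] F [-0.658 -0.058  0.363] gap 0.09322295097122357
[ -4.3  59.4 -15.6] [-0.004  0.004 -0.003] |w|deg 0.3
[ -4.1 154.4 -15.9] [-0.004  0.004 -0.003] |w|deg 0.3
```

View pics/s10.png

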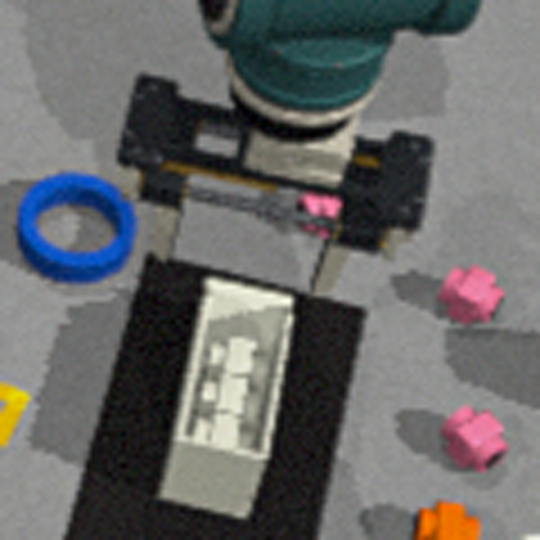

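Request:
servo_tool([
  [-4,30,-12,0,0.004,0,93],
  [-4,45,-16,0,0.004,0,93],
  [-4,60,-16,0,0.004,0,93],
  [-4,80,-16,0,0.004,0,93],
  [-4,110,-16,0,0.004,0,93],
  [-4,135,-16,0,0.004,0,93],
  [-4,150,-16,0,0.004,0,93],
  [-4,154,-16,0,0.004,0,93],
  [-4,154,-16,0,0.004,0,93],
  [-4,154,-16,0,0.004,0,93],
])

```text
time_s: 16.85
ee_pos: [0.5034, 0.2858, 0.0473]
ee_rot: [-0.028, 0.025, -0.706, 0.708]
contact_force: [0.4, 0.3, -0.2]
finger_gap: 0.0931
```

```bash
python3 g.py .502,.290,.045,-175.5;  python3 - <<'E'
from h import *
c=cam('scene'); save(c,'s11',(330,150,450,270),4.5)
E
```

```text
t 16.85 p [0.503 0.286 0.047] yaw -175.67 down [ 0.004 -0.002 -1.   ] J [ 0.474  0.018  1.849 -0.004  1.273  1.971] F [ 0.416  0.284 -0.233] gap 0.09309939234021034
[ 1.1  2.3 -4.3] [-0.003 -0.003 -0.004] |w|deg 0.3
```

View pics/s11.png

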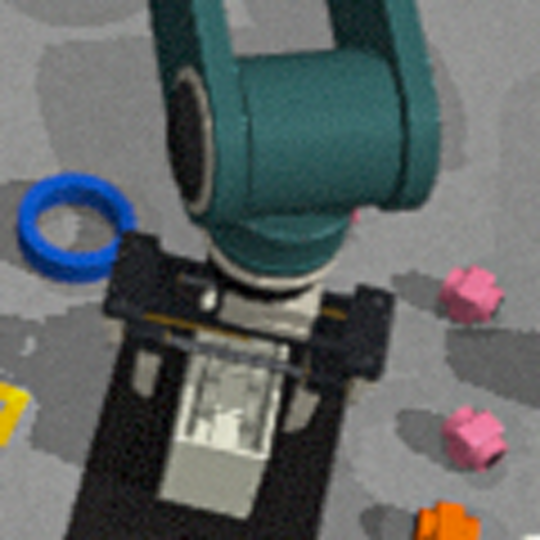

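Both fingers straddle the cup, at (145,375) and (300,410) in the crop. I'll centre by 4 mm and close.

Request:
servo_tool([
  [1,2,-4,0,-0.003,0,93],
  [1,2,-4,0,-0.003,0,80],
  [1,2,-4,0,-0.003,0,70],
  [1,2,-4,0,-0.003,0,64],
  [1,2,-4,0,-0.003,0,58],
  [1,2,-4,0,-0.003,0,52],
  [1,2,-4,0,-0.003,0,50],
  [1,2,-4,0,-0.003,0,50],
  [1,2,-4,0,-0.003,0,50],
  [1,2,-4,0,-0.003,0,50],
])

```text
time_s: 17.73
ee_pos: [0.5016, 0.2898, 0.0442]
ee_rot: [-0.029, 0.027, -0.706, 0.707]
contact_force: [-1.0, 0.2, 2.0]
finger_gap: 0.0617
```

Request:
servo_tool([
  [0,0,0,0,0,0,50],
  [0,-5,0,0,0,0,50],
  [0,-20,0,0,0,0,50],
  [0,-40,0,0,0,0,50],
  [0,-65,0,0,0,0,50],
  [0,-90,0,0,0,0,50],
  [0,-115,0,0,0,0,50],
  [0,-140,0,0,0,0,50],
  [0,-140,0,0,0,0,50],
])

```text
time_s: 18.48
ee_pos: [0.5025, 0.2907, 0.1895]
ee_rot: [0.031, -0.025, 0.707, -0.707]
contact_force: [0.4, 0.5, -1.8]
finger_gap: 0.0617
```

```bash
python3 g.py .502,.290,.185,-175.5 .608,.16,.22,-95.5;  python3 - <<'E'
from h import *
c=cam('scene'); save(c,'s12',(290,100,450,260),4.)
c=cam('top'); save(c,'t12',(130,90,370,310),2.6)
E
```

```text
t 18.4833 p [0.502 0.291 0.19 ] yaw -175.49 down [ 0.008  0.    -1.   ] J [ 0.482 -0.081  1.706 -0.003  1.51   1.974] F [ 0.376  0.461 -1.768] gap 0.06165620227911571
[0.6 4.5 0.6] [-0.     0.    -0.008] |w|deg 0.4
[-95.1 -29.7 138.6] [-0.006 -1.396 -0.006] |w|deg 80.0
```

View pics/s12.png

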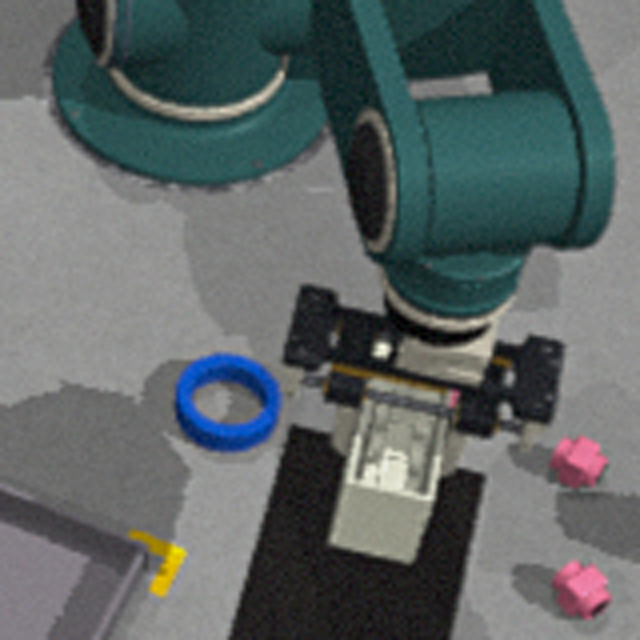

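View pics/t12.png

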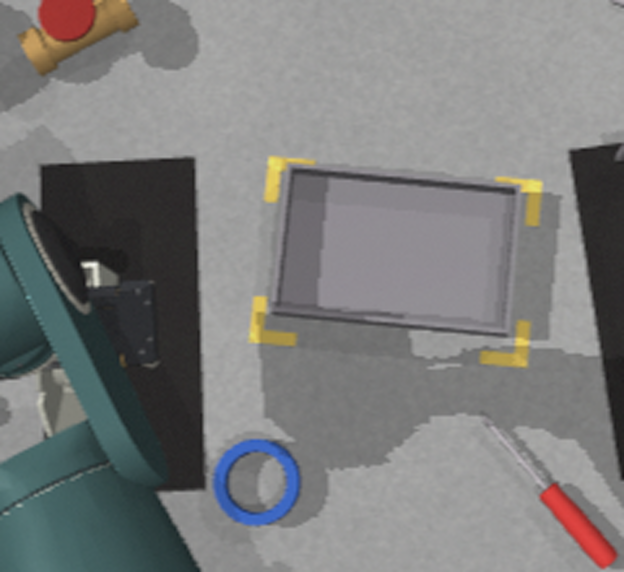

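Request:
servo_tool([
  [-10,-10,15,0,-0.12,0,50],
  [-20,-10,30,0,-0.24,0,50],
  [-30,-10,45,0,-0.36,0,50],
  [-40,-10,60,0,-0.48,0,50],
  [-50,-10,75,0,-0.6,0,50],
  [-58,-10,90,0,-0.72,0,50],
  [-66,-10,105,0,-0.84,0,50],
  [-74,-10,120,0,-0.96,0,50],
  [-84,-10,139,0,-1.08,0,50],
  [-95,-10,139,0,-1.2,0,50],
  [-95,-10,139,0,-1.32,0,50],
  [-95,-10,139,0,-1.4,0,50],
])

```text
time_s: 19.58
ee_pos: [0.6068, 0.1584, 0.1922]
ee_rot: [-0.477, 0.479, -0.521, 0.522]
contact_force: [-0.7, -0.4, -3.7]
finger_gap: 0.0621
```

```bash
cat > pour.py <<'E'
from g import *
TC=np.array([.611,-.006]); U=np.array([np.sin(np.radians(5.8)),np.cos(np.radians(5.8))])
def pose(a,ly,lz,side=0):
    r=np.radians(a); h=(92*np.cos(r)+9*np.sin(r))/1000; v=(92*np.sin(r)-9*np.cos(r))/1000
    p=TC+U*(ly+h)+side*np.array([U[1],-U[0]]); return [*p,lz+v]
def rows(L):
    s=arm.get_state(); r=R.from_quat(np.roll(s['ee_rot'],-1))
    for a,ly,lz in L:
        p=pose(a,ly,lz); 
        # tilt sign: tool y should move toward +U
        Rt=Rtool(-95.8,-a) if Rtool(-95.8,-30).as_matrix()[:,1][:2]@U>0 else Rtool(-95.8,a)
        print(a,np.round(p,3),np.round(r.inv().apply(np.array(p)-s['ee_pos'])*1000,0),np.round((r.inv()*Rt).as_rotvec(),3))
E
python3 - <<'E'
from pour import *
st(); rows([(0,.02,.2)]+[(a,.02,.12-.08*a/60) for a in range(6,61,6)]+[(60,.02,.04)])
E
```

```text
t 19.5833 p [0.607 0.158 0.192] yaw -94.94 down [-0.001 -0.003 -1.   ] J [ 0.216  0.026  1.597 -0.003  1.52   0.302] F [-0.676 -0.378 -3.696] gap 0.06211688654559893
0 [0.622 0.105 0.191] [51.  1. 20.] [0.001 0.015 0.003]
6 [0.622 0.106 0.113] [51. 80. 20.] [0.002 0.015 0.108]
12 [0.622 0.105 0.114] [51. 78. 20.] [0.002 0.015 0.213]
18 [0.622 0.104 0.116] [53. 76. 20.] [0.003 0.015 0.317]
24 [0.622 0.101 0.117] [55. 75. 20.] [0.004 0.015 0.422]
30 [0.622 0.098 0.118] [59. 74. 20.] [0.005 0.014 0.527]
36 [0.621 0.093 0.119] [63. 74. 20.] [0.005 0.014 0.632]
42 [0.621 0.088 0.119] [69. 74. 20.] [0.006 0.014 0.736]
48 [0.62  0.082 0.118] [75. 74. 20.] [0.007 0.014 0.841]
54 [0.619 0.075 0.117] [82. 75. 20.] [0.008 0.013 0.946]
60 [0.618 0.067 0.115] [89. 77. 20.] [0.009 0.013 1.05 ]
60 [0.618 0.067 0.115] [89. 77. 20.] [0.009 0.013 1.05 ]
```

Request:
servo_tool([
  [20,20,10,0,0.01,0.03,50],
  [40,40,20,0,0.015,0.08,50],
  [51,55,20,0,0.015,0.14,50],
  [51,66,20,0,0.015,0.2,50],
  [52,72,20,0,0.015,0.26,50],
  [53,75,20,0,0.015,0.32,50],
  [54,75,20,0,0.015,0.38,50],
  [56,75,20,0,0.015,0.44,50],
  [58,74,20,0,0.014,0.5,50],
  [60,74,20,0,0.014,0.56,50],
  [63,74,20,0,0.014,0.63,50],
  [63,74,20,0,0.014,0.63,50],
])

```text
time_s: 20.58
ee_pos: [0.6199, 0.093, 0.1175]
ee_rot: [0.61, -0.287, 0.649, -0.352]
contact_force: [0.2, 0.3, -4.0]
finger_gap: 0.062
```

```bash
cat > look.sh <<'E'
python3 - <<P
from h import *
c=cam('scene'); save(c,'s$1',(190,120,390,320),3)
c=cam('top'); save(c,'t$1',(200,110,370,280),3.5)
P
E
bash look.sh 13; python3 g.py
```

```text
t 20.6833 p [0.621 0.094 0.119] yaw -96.3 down [ 0.059  0.583 -0.811] J [-0.167  0.066  1.77   0.635  1.395 -0.203] F [ 0.356  0.095 -2.531] gap 0.06223434899109893
```

View pics/s13.png

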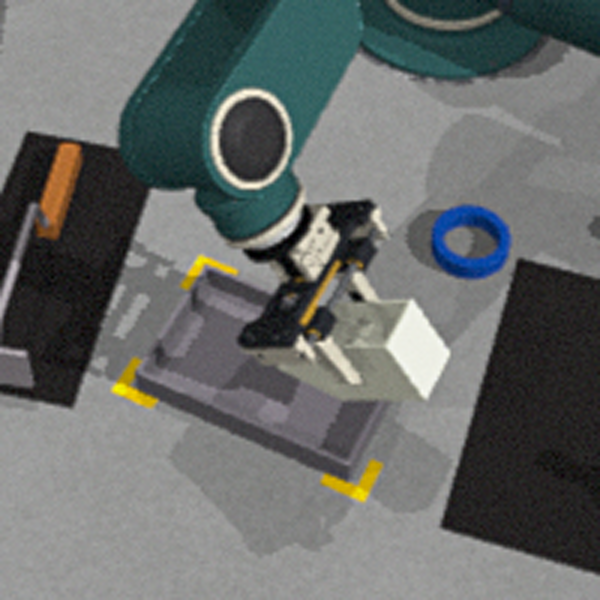

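View pics/t13.png

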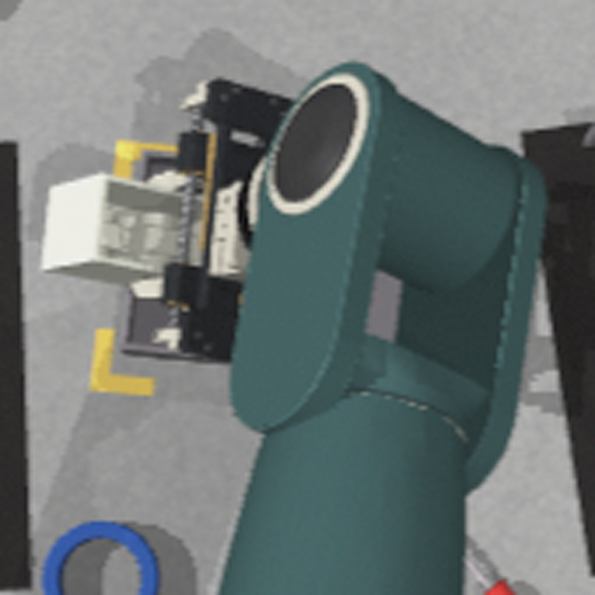

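```bash
python3 - <<'E'
from pour import *
rows([(a,.02,.042) for a in (40,45,50,55,60)])
E
```

```text
40 [0.621 0.09  0.094] [18. 18.  1.] [ 0.    -0.007  0.072]
45 [0.62  0.085 0.101] [18. 10.  1.] [ 0.    -0.007  0.16 ]
50 [0.62  0.08  0.107] [19.  2.  1.] [-0.    -0.007  0.247]
55 [0.619 0.074 0.112] [20. -6.  1.] [-0.001 -0.007  0.334]
60 [0.618 0.067 0.117] [ 22. -14.   1.] [-0.001 -0.007  0.421]
```

Request:
servo_tool([
  [9,9,0,0,-0.004,0.05,50],
  [18,14,1,0,-0.007,0.1,50],
  [18,10,1,0,-0.007,0.16,50],
  [18,6,1,0,-0.007,0.2,50],
  [19,2,1,0,-0.007,0.25,50],
  [19,-2,1,0,-0.007,0.29,50],
  [20,-6,1,0,-0.007,0.334,50],
  [20,-6,1,0,-0.007,0.334,50],
])

```text
time_s: 21.35
ee_pos: [0.6198, 0.0745, 0.1129]
ee_rot: [0.663, -0.178, 0.684, -0.246]
contact_force: [-0.8, -0.8, -3.7]
finger_gap: 0.062
```

```bash
bash look.sh 14; python3 - <<'E'
from pour import *
st(); rows([(60,.02,.042),(65,.03,.042),(70,.05,.042),(75,.07,.042),(80,.085,.042),(85,.09,.042)])
E
```

```text
t 21.45 p [0.62  0.075 0.113] yaw -95.56 down [ 0.083  0.814 -0.574] J [-0.307  0.162  1.798  0.932  1.508 -0.436] F [ 0.032  0.323 -1.163] gap 0.06170443329650884
60 [0.618 0.067 0.117] [ 1. -8. -1.] [-0.     0.002  0.088]
65 [0.619 0.071 0.122] [-4. -8. -1.] [0.    0.002 0.175]
70 [0.62  0.083 0.125] [-15.   0.  -1.] [0.    0.002 0.263]
75 [0.621 0.096 0.129] [-25.   9.  -1.] [0.    0.002 0.35 ]
80 [0.622 0.103 0.131] [-31.  13.  -1.] [0.    0.002 0.437]
85 [0.622 0.1   0.133] [-31.  10.  -1.] [0.    0.002 0.524]
```

View pics/s14.png

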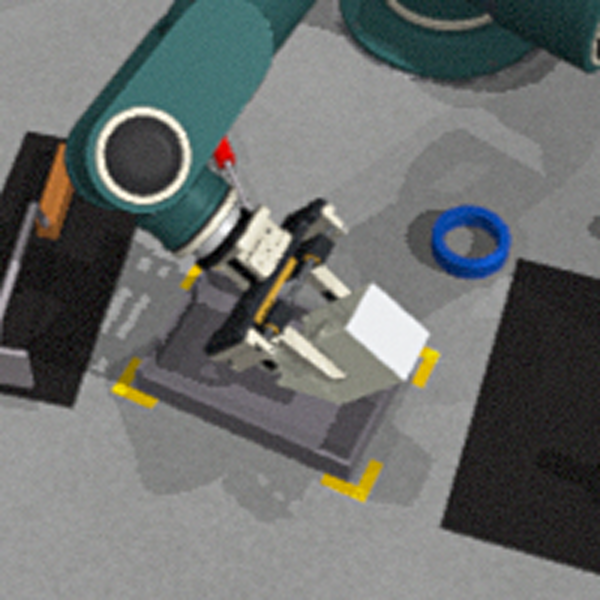

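Request:
servo_tool([
  [1,-8,-1,0,0,0.088,50],
  [-1,-8,-1,0,0,0.13,50],
  [-4,-8,-1,0,0,0.175,50],
  [-8,-4,-1,0,0,0.22,50],
  [-15,0,-1,0,0,0.263,50],
])

```text
time_s: 21.87
ee_pos: [0.62, 0.0838, 0.126]
ee_rot: [0.69, -0.087, 0.701, -0.157]
contact_force: [0.4, -0.3, -2.4]
finger_gap: 0.0622
```

```bash
bash look.sh 15; python3 - <<'E'
from pour import *
st(); rows([(70,.05,.042),(75,.07,.042),(80,.085,.042),(85,.09,.042)])
E
```

```text
t 21.9667 p [0.62  0.084 0.125] yaw -95.47 down [ 0.093  0.936 -0.34 ] J [-0.349  0.24   1.813  1.149  1.619 -0.538] F [ 0.109 -0.106 -1.771] gap 0.061908004699767635
70 [0.62  0.083 0.125] [ 0. -1.  1.] [ 0.002  0.002 -0.002]
75 [0.621 0.096 0.129] [-7. 10.  1.] [0.002 0.002 0.085]
80 [0.622 0.103 0.131] [-12.  16.   1.] [0.002 0.002 0.172]
85 [0.622 0.1   0.133] [-12.  13.   1.] [0.002 0.002 0.26 ]
```

View pics/s15.png

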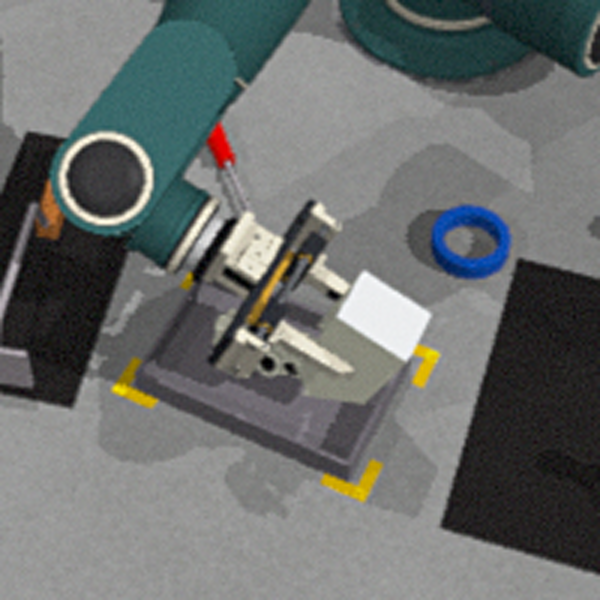

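View pics/t15.png

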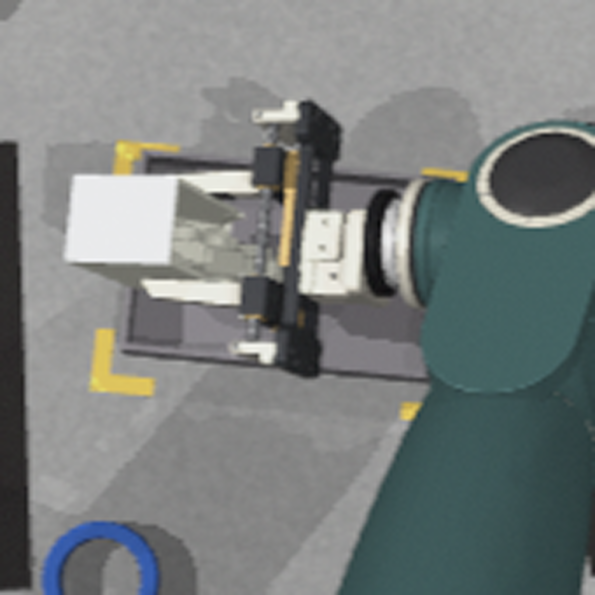

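Request:
servo_tool([
  [-2,3,1,0,0,0.03,50],
  [-5,7,1,0,0,0.06,50],
  [-9,11,1,0,0,0.09,50],
  [-14,16,1,0,0,0.12,50],
  [-20,20,1,0,0,0.15,50],
  [-26,24,1,0,0,0.17,50],
])

```text
time_s: 22.47
ee_pos: [0.624, 0.1151, 0.1427]
ee_rot: [0.701, -0.028, 0.706, -0.098]
contact_force: [-0.7, 0.3, -1.2]
finger_gap: 0.062
```

```bash
bash look.sh 16; python3 - <<'E'
from pour import *
st(); rows([(80,.08,.042),(85,.09,.042)])
E
```

```text
t 22.5667 p [0.624 0.115 0.143] yaw -94.62 down [ 0.098  0.979 -0.177] J [-0.319  0.278  1.826  1.305  1.666 -0.569] F [-0.052 -0.002 -1.64 ] gap 0.06189276461502397
80 [0.622 0.098 0.131] [ 15. -15.  -1.] [0.002 0.004 0.003]
85 [0.622 0.1   0.133] [ 12. -13.  -1.] [0.002 0.004 0.09 ]
```

View pics/s16.png

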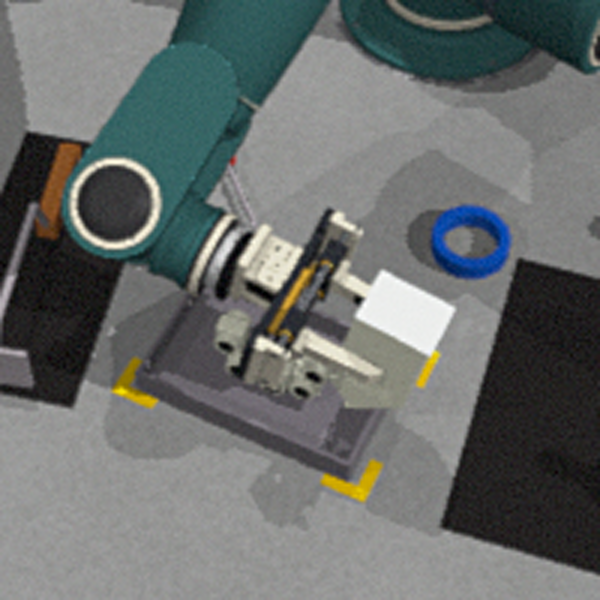

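View pics/t16.png

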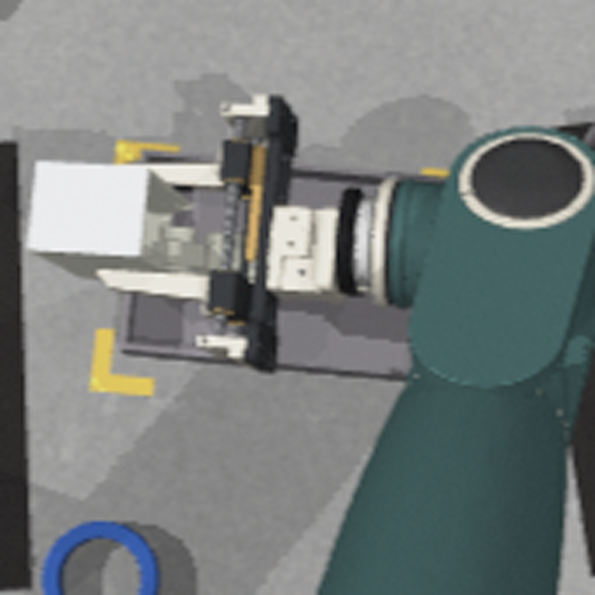

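Request:
servo_tool([
  [0,0,0,0,0,0.04,50],
  [0,0,0,0,0,0.08,50],
  [0,0,0,0,0,0.12,50],
  [0,0,0,0,0,0.16,50],
  [0,0,0,0,0,0.16,50],
  [0,0,0,0,0,0.16,50],
])

```text
time_s: 23.07
ee_pos: [0.6241, 0.1144, 0.1422]
ee_rot: [0.707, 0.029, 0.706, -0.042]
contact_force: [0.1, -0.6, -2.2]
finger_gap: 0.0618
```

```bash
bash look.sh 17; python3 g.py
```

```text
t 23.1667 p [0.624 0.114 0.143] yaw -83.48 down [ 0.1    0.995 -0.018] J [-0.328  0.35   1.83   1.424  1.747 -0.627] F [ 0.434  0.003 -0.683] gap 0.06199180560041751
```

View pics/s17.png

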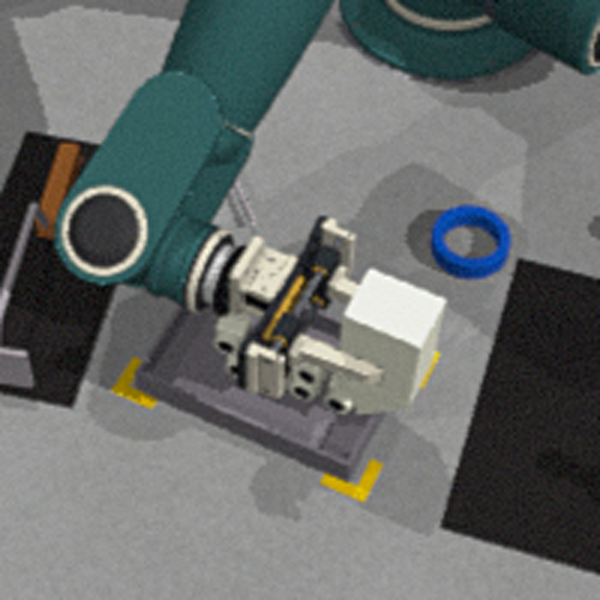

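View pics/t17.png

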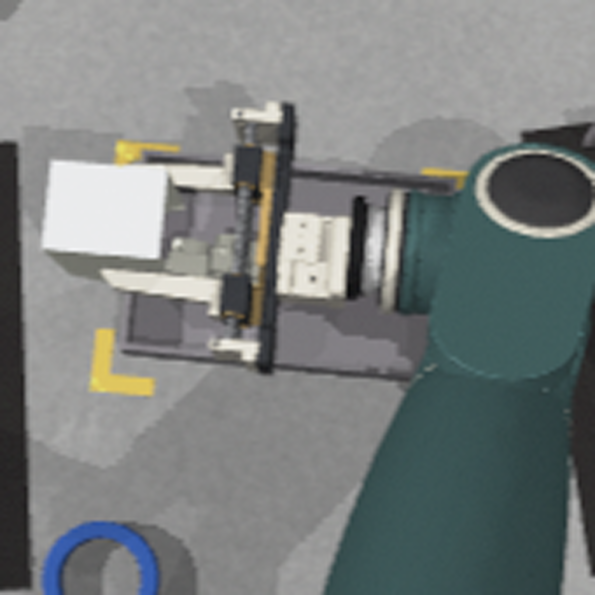

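Request:
servo_tool([
  [-8,0,0,0,0,0,50],
  [-20,0,0,0,0,0,50],
  [-40,0,0,0,0,0,50],
  [-60,0,0,0,0,0,50],
  [-80,0,0,0,0,0,50],
  [-80,0,0,0,0,0,50],
])

```text
time_s: 23.67
ee_pos: [0.6245, 0.1156, 0.2281]
ee_rot: [0.709, 0.029, 0.703, -0.042]
contact_force: [0.9, -0.4, -1.5]
finger_gap: 0.062
```

```bash
bash look.sh 18; python3 g.py .62,.16,.25,-95.8
```

```text
t 23.7667 p [0.624 0.116 0.224] yaw -77.24 down [ 0.1    0.995 -0.017] J [-0.326  0.23   1.816  1.451  1.763 -0.495] F [-0.326 -0.34  -1.983] gap 0.06191641030921026
[-26.8  43.2  -8.1] [-0.004  0.005 -1.554] |w|deg 89.0
```

View pics/s18.png

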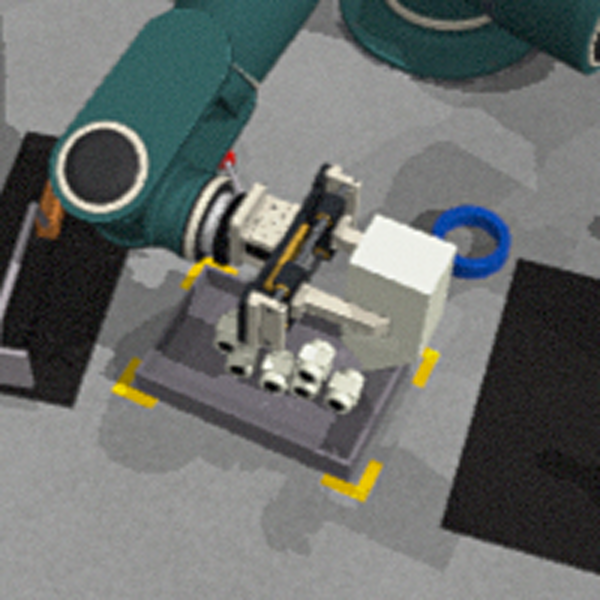

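View pics/t18.png

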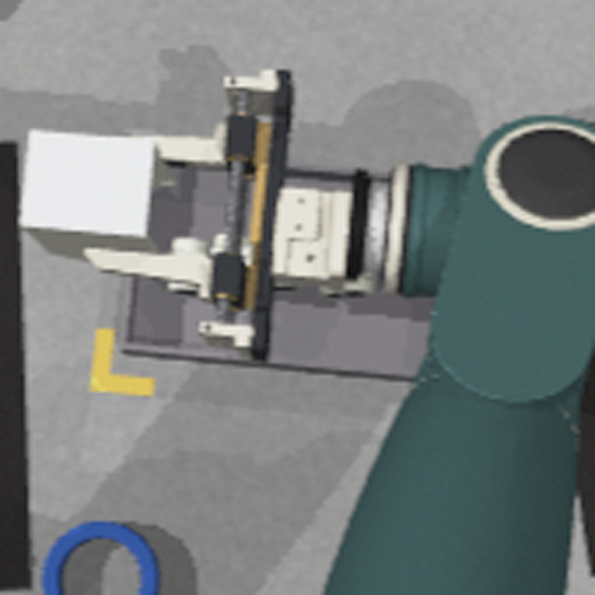

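Request:
servo_tool([
  [-10,5,0,0,0,-0.1,50],
  [-20,15,0,0,0,-0.22,50],
  [-27,43,-8,0,0,-0.34,50],
  [-27,43,-8,0,0,-0.46,50],
  [-27,43,-8,0,0,-0.58,50],
  [-27,43,-8,0,0,-0.7,50],
  [-27,43,-8,0,0,-0.82,50],
  [-27,43,-8,0,0,-0.94,50],
  [-27,43,-8,0,0,-1.06,50],
  [-27,43,-8,0,0,-1.18,50],
  [-27,43,-8,0,0,-1.3,50],
  [-27,43,-8,0,0,-1.42,50],
])

```text
time_s: 24.77
ee_pos: [0.6203, 0.1594, 0.2491]
ee_rot: [0.508, -0.438, 0.553, -0.494]
contact_force: [-0.4, 0.7, -1.8]
finger_gap: 0.0619
```

```bash
python3 g.py .502,.29,.2,-175.5
```

```text
t 24.7667 p [0.62  0.159 0.249] yaw -95.75 down [ 0.017  0.127 -0.992] J [0.155 0.009 1.526 0.124 1.569 0.258] F [-0.448  0.724 -1.849] gap 0.06189086975554648
[-110.8   63.3 -131.1] [ 0.086  1.389 -0.11 ] |w|deg 80.0
```

Request:
servo_tool([
  [-40,20,-40,0.02,0.3,-0.03,50],
  [-70,30,-80,0.04,0.6,-0.05,50],
  [-111,50,-131,0.086,1.389,-0.11,50],
  [-111,63,-131,0.086,1.389,-0.11,50],
  [-111,63,-131,0.086,1.389,-0.11,50],
  [-111,63,-131,0.086,1.389,-0.11,50],
  [-111,63,-131,0.086,1.389,-0.11,50],
  [-111,63,-131,0.086,1.389,-0.11,50],
  [-111,63,-131,0.086,1.389,-0.11,50],
  [-111,63,-131,0.086,1.389,-0.11,50],
  [-111,63,-131,0.086,1.389,-0.11,50],
  [-111,63,-131,0.086,1.389,-0.11,50],
])

```text
time_s: 25.77
ee_pos: [0.5016, 0.2906, 0.1998]
ee_rot: [0.025, -0.026, 0.708, -0.705]
contact_force: [-0.6, -0.5, -1.7]
finger_gap: 0.0616
```

```bash
python3 g.py .502,.29,.2,-175.5 .502,.29,.05,-175.5; python3 - <<'E'
from h import *
c=cam('scene'); save(c,'s19',(270,100,430,260),4.)
c=cam('top'); save(c,'t19',(130,90,370,310),2.6)
E
```

```text
t 25.7667 p [0.502 0.291 0.2  ] yaw -175.85 down [-0.003  0.005 -1.   ] J [ 0.478 -0.082  1.691  0.005  1.533  1.976] F [-0.589 -0.47  -1.658] gap 0.061579722015087726
[-0.4 -0.3  0.6] [ 0.005 -0.006  0.002] |w|deg 0.5
[ -0.7 149.7   1.3] [ 0.005 -0.006  0.002] |w|deg 0.5
```

View pics/s19.png

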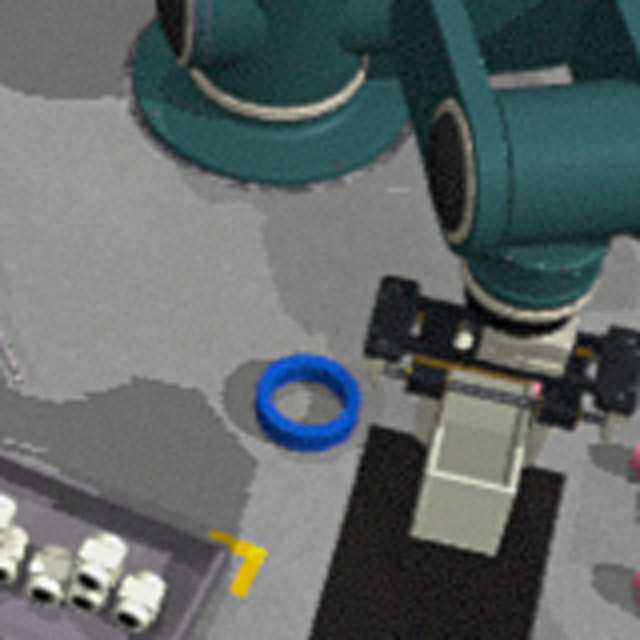

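View pics/t19.png

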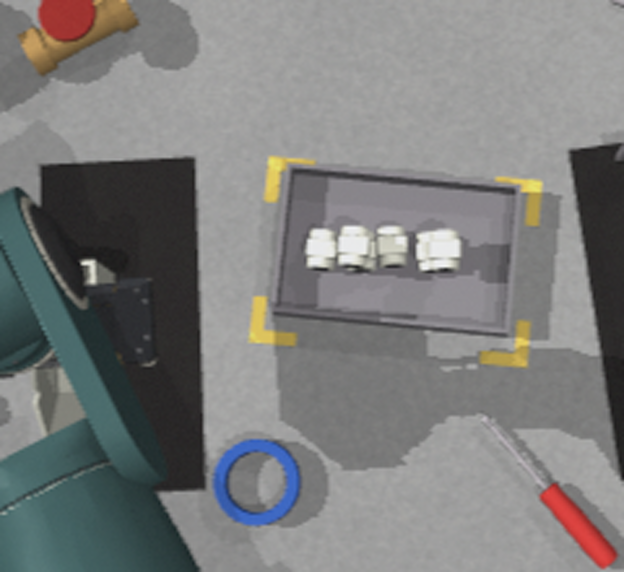

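Request:
servo_tool([
  [0,25,0,0,0,0,50],
  [0,55,0,0,0,0,50],
  [0,85,0,0,0,0,50],
  [0,115,0,0,0,0,50],
  [0,135,0,0,0,0,50],
  [0,146,0,0,0,0,50],
  [0,152,0,0,0,0,50],
  [0,154,0,0,0,0,50],
  [0,155,0,0,0,0,50],
  [0,155,0,0,0,0,50],
])

```text
time_s: 26.7
ee_pos: [0.5024, 0.2919, 0.0471]
ee_rot: [0.029, -0.028, 0.709, -0.704]
contact_force: [0.2, 0.4, -1.1]
finger_gap: 0.062
```

```bash
python3 g.py .502,.29,.044,-175.5
```

```text
t 26.7 p [0.502 0.292 0.047] yaw -175.41 down [ 0.001  0.007 -1.   ] J [0.48  0.021 1.846 0.006 1.271 1.968] F [ 0.163  0.384 -1.089] gap 0.0619550975796795
[0.5 3.1 1.9] [ 0.007  0.002 -0.002] |w|deg 0.4
```

Request:
servo_tool([
  [0,1,0,0.006,0,0,50],
  [0,2,0,0.006,0,0,50],
  [0,2,0,0.006,0,0,50],
  [0,2,0,0.006,0,0,64],
  [0,2,0,0.006,0,0,75],
  [0,2,0,0.006,0,0,93],
  [0,2,0,0.006,0,0,93],
  [0,2,0,0.006,0,0,93],
  [0,2,0,0.006,0,0,93],
  [0,2,0,0.006,0,0,93],
])

```text
time_s: 27.53
ee_pos: [0.5019, 0.2916, 0.0439]
ee_rot: [0.028, -0.028, 0.707, -0.706]
contact_force: [0.0, -0.1, 0.4]
finger_gap: 0.0927
```

Request:
servo_tool([
  [0,-10,0,0,0,0,93],
  [0,-40,0,0,0,0,93],
  [0,-80,0,0,0,0,93],
  [0,-120,0,0,0,0,93],
  [0,-160,0,0,0,0,93],
  [0,-190,0,0,0,0,93],
  [0,-190,0,0,0,0,93],
])

```text
time_s: 28.12
ee_pos: [0.5031, 0.2923, 0.2422]
ee_rot: [0.031, -0.025, 0.708, -0.705]
contact_force: [0.4, 0.3, 0.4]
finger_gap: 0.0928
```

```bash
python3 g.py; python3 - <<'E'
from h import *
c=cam('scene'); save(c,'s20',(220,180,420,330),3.9)
c=cam('top'); save(c,'t20',(220,140,350,240),6)
E
```

```text
t 28.1167 p [0.503 0.292 0.242] yaw -175.43 down [ 0.009  0.005 -1.   ] J [ 0.482 -0.096  1.635  0.     1.593  1.973] F [0.427 0.327 0.379] gap 0.09280179694324912
```

View pics/s20.png

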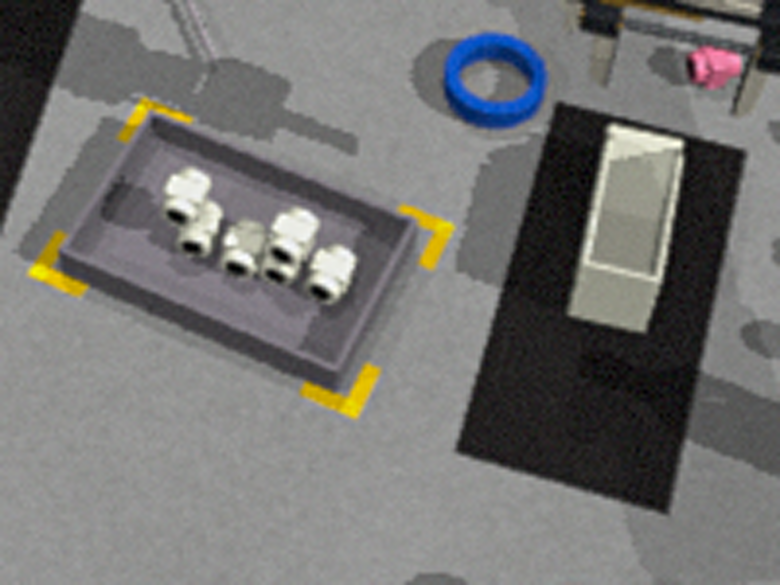

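View pics/t20.png

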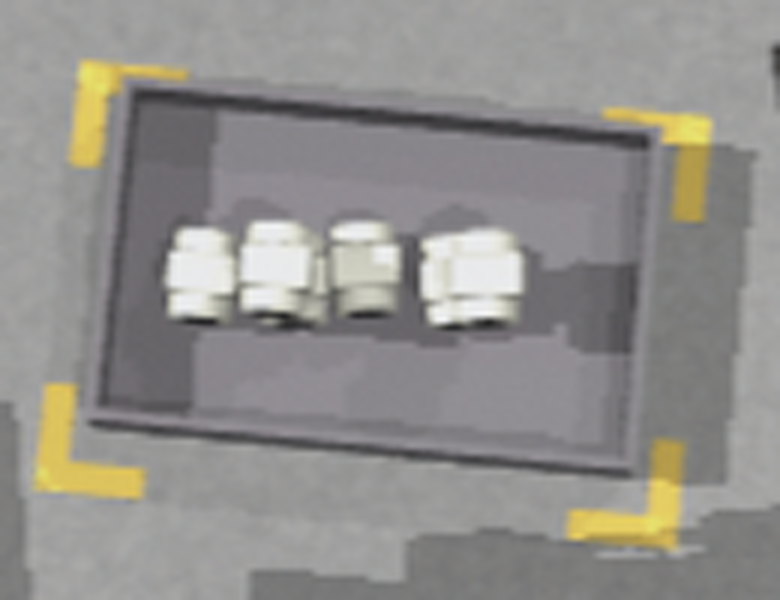

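```bash
python3 - <<'E'
from tri import *
ct=cam('top');cs=cam('scene')
from tray import tray
np.set_printoptions(precision=4,suppress=True)
P=tray([(118,85),(662,130),(633,470),(92,422)],(220,140),6);print(P)
for n,a,b in(('A',(200,272),(332,265)),('B',(275,265),(296,230)),('C',(365,265),(247,240)),('D',(440,280),(202,222)),('E',(488,270),(187,190))):
    print(n,*tri(ct,(220+a[0]/6-.3,140+a[1]/6-.3),cs,(220+b[0]/3.9-.3,180+b[1]/3.9-.3)))
S=cs['img'][210:260,255:315,::-1];cv2.imwrite('pics/p1.png',cv2.resize(S,None,fx=12,fy=12,interpolation=cv2.INTER_CUBIC))
E
```

```text
tray [ 0.6136 -0.0045] len 0.1567278216489014 0.2480257095147054 ang -4.926977778127179 -5.4261068842462405
[[ 0.7033  0.1135]
 [ 0.6801 -0.1358]
 [ 0.5237 -0.12  ]
 [ 0.5474  0.1245]]
A [0.6162 0.0768 0.0325] [0.0013]
B [0.6135 0.0424 0.0622] [0.0032]
C [0.6185 0.0027 0.0324] [0.0032]
D [ 0.6128 -0.035   0.0298] [0.0019]
E [ 0.6101 -0.0527  0.0645] [0.0031]
```

View pics/p1.png

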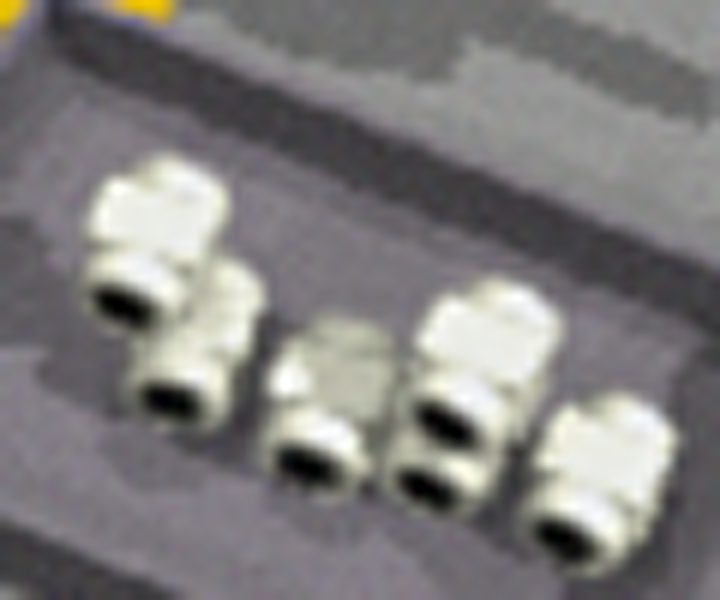

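```bash
cat > pp.py <<'E'
from g import *
C=np.array([.6125,-.005]); X=np.array([np.cos(np.radians(-5.6)),np.sin(np.radians(-5.6))]); Y=np.array([-X[1],X[0]])
def w(x,y): return C+X*x/1000+Y*y/1000
def t(p): d=np.array(p[:2])-C; return np.array([d@X,d@Y])*1000
def go(p,z,yaw=-95.6):
    s=arm.get_state(); r=R.from_quat(np.roll(s['ee_rot'],-1))
    print('->',np.round([*p,z],3),np.round(r.inv().apply(np.array([*p,z])-s['ee_pos'])*1000,1),np.round((r.inv()*Rtool(yaw)).as_rotvec(),3))
E
python3 - <<'E'
from pp import *
st(); go((.61,-.050),.14)
for p in((.6162,.0768),(.6135,.0424),(.6185,.0027),(.6128,-.035),(.6101,-.0527)): print(t(p))
E
```

```text
t 28.3667 p [0.501 0.291 0.233] yaw -175.43 down [-0.002 -0.001 -1.   ] J [ 0.482 -0.091  1.646  0.     1.589  1.973] F [-0.193  0.747 -0.123] gap 0.0932837248512881
-> [ 0.61 -0.05  0.14] [-81.2  92.6 348.9] [ 0.001 -1.393  0.002]
[-4.3   81.771]
[-3.63  47.271]
[5.22  8.249]
[  3.226 -29.828]
[  2.266 -47.707]
```

Request:
servo_tool([
  [-20,0,40,0,-0.12,0,70],
  [-40,10,80,0,-0.24,0,62],
  [-60,20,120,0,-0.36,0,62],
  [-81,40,160,0,-0.48,0,62],
  [-81,60,200,0,-0.6,0,62],
  [-81,80,240,0,-0.72,0,62],
  [-81,93,280,0,-0.84,0,62],
  [-81,93,320,0,-0.96,0,62],
  [-81,93,349,0,-1.08,0,62],
  [-81,93,349,0,-1.2,0,62],
  [-81,93,349,0,-1.32,0,62],
  [-81,93,349,0,-1.393,0,62],
])

```text
time_s: 29.37
ee_pos: [0.6097, -0.0514, 0.139]
ee_rot: [0.476, -0.477, 0.524, -0.522]
contact_force: [0.4, -0.8, 1.2]
finger_gap: 0.062
```

```bash
python3 - <<'E'
from pp import *
st(); go((.61,-.050),.14); go((.61,-.050),.052)
E
bash look.sh 21
```

```text
t 29.3667 p [ 0.61  -0.051  0.139] yaw -95.36 down [-0.003  0.001 -1.   ] J [-0.126  0.02   1.69   0.     1.434 -0.032] F [ 0.378 -0.82   1.23 ] gap 0.061961959189287846
-> [ 0.61 -0.05  0.14] [-1.4 -1.   0.2] [ 0.003  0.004 -0.   ]
-> [ 0.61  -0.05   0.052] [-1.3 87.   0.4] [ 0.003  0.004 -0.   ]
```

View pics/s21.png

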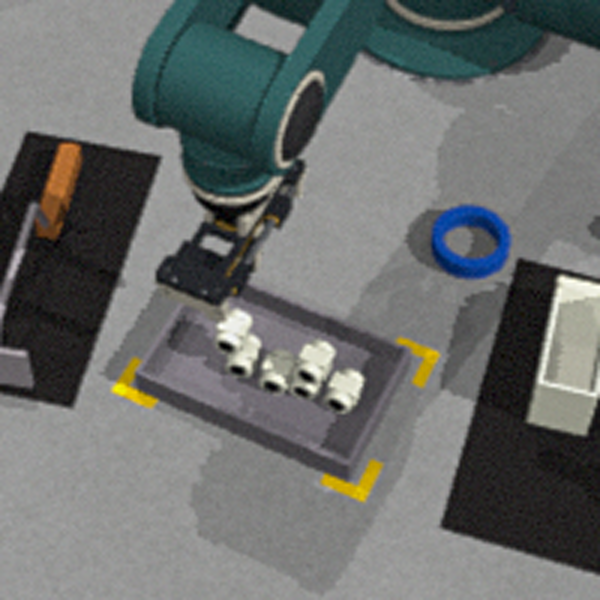

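Request:
servo_tool([
  [-1,30,0,0,0,0,62],
  [-1,60,0,0,0,0,62],
  [-1,80,0,0,0,0,62],
  [-1,86,0,0,0,0,62],
  [-1,86,0,0,0,0,55],
  [-1,86,0,0,0,0,45],
  [-1,86,0,0,0,0,30],
  [-1,86,0,0,0,0,30],
  [-1,86,0,0,0,0,30],
  [-1,86,0,0,0,0,30],
])

```text
time_s: 30.3
ee_pos: [0.6112, -0.0489, 0.0563]
ee_rot: [-0.475, 0.474, -0.523, 0.525]
contact_force: [0.8, 0.4, 7.5]
finger_gap: 0.0401
```

```bash
python3 - <<'E'
from pp import *
st(); p=w(28,-95); go(p,.1);go(p,.021)
E
```

```text
t 30.3 p [ 0.611 -0.049  0.056] yaw -95.63 down [ 0.002 -0.    -1.   ] J [-0.122  0.082  1.766  0.     1.291 -0.023] F [0.829 0.387 7.499] gap 0.04006892332626267
-> [ 0.631 -0.102  0.1  ] [ 51.1 -43.6  25.1] [-0.002 -0.    -0.   ]
-> [ 0.631 -0.102  0.021] [51.2 35.4 24.9] [-0.002 -0.    -0.   ]
```

Request:
servo_tool([
  [0,-15,0,0,0,0,30],
  [0,-35,0,0,0,0,30],
  [0,-50,0,0,0,0,30],
  [20,-50,10,0,0,0,30],
  [40,-50,20,0,0,0,30],
  [51,-50,25,0,0,0,30],
  [51,-50,25,0,0,0,30],
])

```text
time_s: 30.88
ee_pos: [0.6307, -0.1039, 0.1049]
ee_rot: [-0.474, 0.474, -0.524, 0.524]
contact_force: [0.0, -0.5, -0.8]
finger_gap: 0.0397
```

```bash
python3 - <<'E'
from pp import *
st(); p=w(28,-95); go(p,.1);go(p,.021)
E
bash look.sh 22
```

```text
t 30.8833 p [ 0.631 -0.104  0.105] yaw -95.73 down [ 0.  0. -1.] J [-0.203  0.099  1.665  0.     1.378 -0.103] F [ 0.041 -0.544 -0.808] gap 0.03972883151108421
-> [ 0.631 -0.102  0.1  ] [-1.6  4.9  0.2] [-0.    -0.002 -0.   ]
-> [ 0.631 -0.102  0.021] [-1.6 83.9  0.2] [-0.    -0.002 -0.   ]
```

View pics/s22.png

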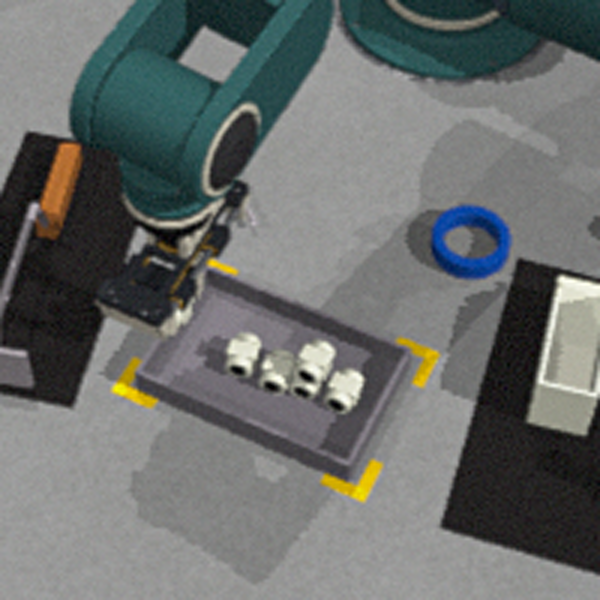

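Request:
servo_tool([
  [-1,30,0,0,0,0,30],
  [-1,55,0,0,0,0,30],
  [-1,70,0,0,0,0,30],
  [-1,78,0,0,0,0,30],
  [-1,81,0,0,0,0,30],
  [-1,82,0,0,0,0,30],
  [-1,82,0,0,0,0,30],
])

```text
time_s: 31.57
ee_pos: [0.6309, -0.1007, 0.0238]
ee_rot: [-0.475, 0.475, -0.524, 0.524]
contact_force: [-0.6, -0.4, 0.0]
finger_gap: 0.0399
```

Request:
servo_tool([
  [0,0,0,0,0,0,46],
  [0,0,0,0,0,0,46],
  [0,0,0,0,0,0,46],
  [0,-10,0,0,0,0,46],
  [0,-35,0,0,0,0,46],
  [0,-75,0,0,0,0,55],
  [0,-100,0,0,0,0,62],
])

```text
time_s: 32.15
ee_pos: [0.6308, -0.1011, 0.1268]
ee_rot: [-0.475, 0.474, -0.523, 0.524]
contact_force: [0.8, -0.3, 0.6]
finger_gap: 0.0552
```

```bash
python3 - <<'E'
from pp import *
st(); go((.613,-.036),.11)
E
bash look.sh 23
```

```text
t 32.15 p [ 0.631 -0.101  0.127] yaw -95.62 down [ 0.002 -0.    -1.   ] J [-0.199  0.083  1.646  0.     1.411 -0.101] F [ 0.809 -0.295  0.63 ] gap 0.055203019286934746
-> [ 0.613 -0.036  0.11 ] [-63.1  16.7 -24.1] [-0.002 -0.    -0.   ]
```

View pics/s23.png

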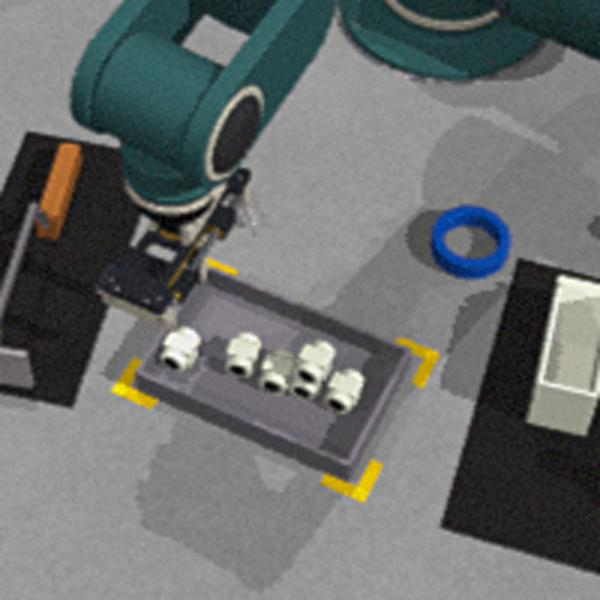

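View pics/t23.png

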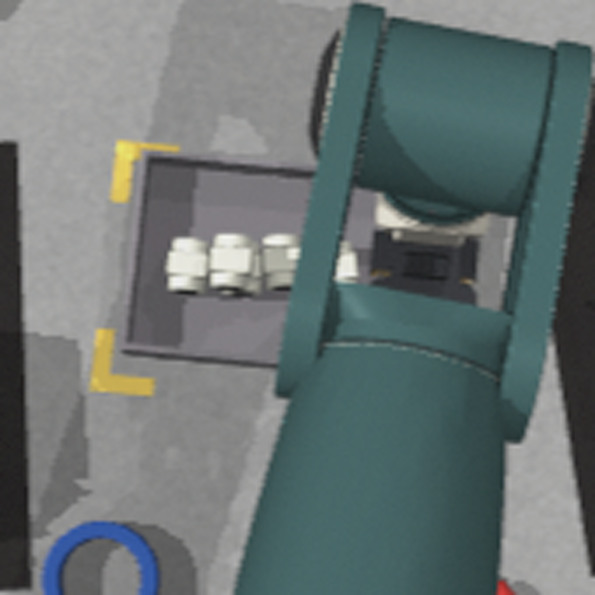

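```bash
python3 - <<'E'
from pp import *
cs=cam('scene')
for n,(u,v) in dict(D=(245,350),C=(279,366),A=(347,385),E=(181,343)).items():
    p=ray(cs,190+u/3-.3,120+v/3-.3,.037); print(n,p,t(p))
S=cs['img'][220:270,235:315,::-1];cv2.imwrite('pics/p2.png',cv2.resize(S,None,fx=9,fy=9,interpolation=cv2.INTER_CUBIC))
E
```

```text
D [ 0.617 -0.035  0.037] [  7.152 -29.77 ]
C [0.623 0.006 0.037] [ 9.13  11.465]
A [0.619 0.08  0.037] [-1.468 85.705]
E [ 0.633 -0.102  0.037] [ 29.625 -94.878]
```

View pics/p2.png

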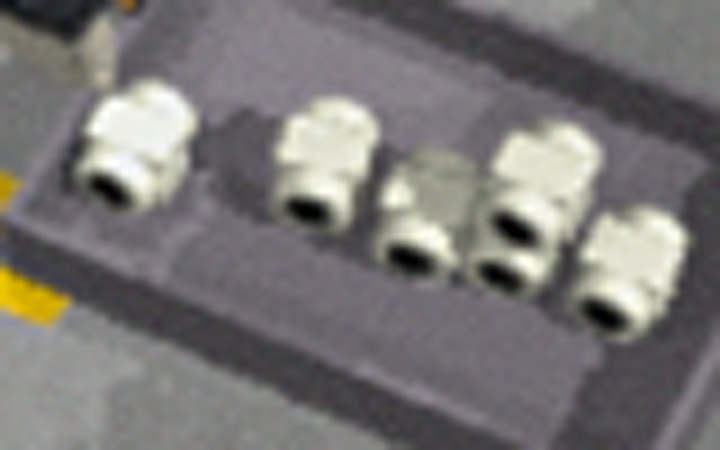

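Request:
servo_tool([
  [-25,0,-8,0,0,0,62],
  [-50,0,-16,0,0,0,62],
  [-64,0,-22,0,0,0,62],
  [-64,20,-22,0,0,0,62],
  [-64,50,-22,0,0,0,62],
  [-64,80,-22,0,0,0,62],
  [-64,98,-22,0,0,0,62],
  [-64,105,-22,0,0,0,62],
  [-64,105,-22,0,0,0,45],
  [-64,105,-22,0,0,0,30],
  [-64,105,-22,0,0,0,30],
  [-64,105,-22,0,0,0,30],
])

```text
time_s: 33.3
ee_pos: [0.6148, -0.0352, 0.0178]
ee_rot: [0.475, -0.475, 0.524, -0.524]
contact_force: [0.0, 0.2, -0.7]
finger_gap: 0.0415
```

Request:
servo_tool([
  [0,0,0,0,0,0,30],
  [0,0,0,0,0,0,30],
])

```text
time_s: 33.47
ee_pos: [0.6148, -0.0352, 0.0179]
ee_rot: [0.475, -0.475, 0.524, -0.524]
contact_force: [0.2, 0.2, 0.2]
finger_gap: 0.0411
```

```bash
python3 - <<'E'
from pp import *
st(); p=w(-28,-57); go(p,.1);go(p,.023)
E
bash look.sh 24
```

```text
t 33.4667 p [ 0.615 -0.035  0.018] yaw -95.62 down [ 0.  0. -1.] J [-0.099  0.127  1.786  0.     1.229 -0.001] F [0.16  0.158 0.192] gap 0.04113514720468249
-> [ 0.579 -0.059  0.1  ] [ 27.2 -82.2 -33.2] [-0. -0. -0.]
-> [ 0.579 -0.059  0.023] [ 27.2  -5.2 -33.2] [-0. -0. -0.]
```

View pics/s24.png

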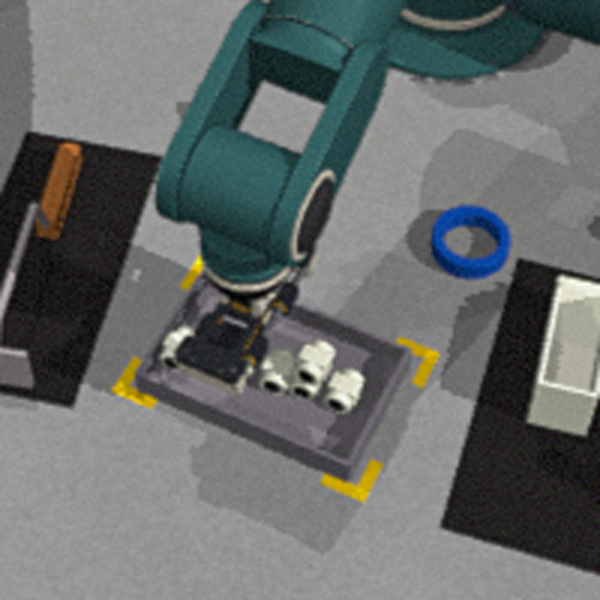

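Request:
servo_tool([
  [0,-20,0,0,0,0,30],
  [0,-50,0,0,0,0,30],
  [14,-55,-17,0,0,0,30],
  [27,-55,-33,0,0,0,30],
  [27,-55,-33,0,0,0,30],
  [27,-35,-33,0,0,0,30],
  [27,-15,-33,0,0,0,30],
  [27,-4,-33,0,0,0,30],
  [27,-1,-33,0,0,0,30],
  [27,-1,-33,0,0,0,30],
])

```text
time_s: 34.4
ee_pos: [0.5793, -0.0586, 0.0182]
ee_rot: [0.475, -0.475, 0.524, -0.523]
contact_force: [-0.6, -0.9, 0.6]
finger_gap: 0.0413
```

Request:
servo_tool([
  [0,0,0,0,0,0,46],
  [0,0,0,0,0,0,46],
  [0,0,0,0,0,0,46],
  [0,-10,0,0,0,0,46],
  [0,-35,0,0,0,0,46],
  [0,-75,0,0,0,0,55],
  [0,-105,0,0,0,0,62],
])

```text
time_s: 34.98
ee_pos: [0.5794, -0.0588, 0.1271]
ee_rot: [-0.475, 0.475, -0.524, 0.524]
contact_force: [0.5, -0.4, 0.6]
finger_gap: 0.055
```

```bash
python3 - <<'E'
from pp import *
cs=cam('scene');S=cs['img'][210:270,225:325,::-1];cv2.imwrite('pics/p3.png',cv2.resize(S,None,fx=8,fy=8,interpolation=cv2.INTER_CUBIC))
st(); go((.620,.005),.11);go((.620,.005),.019)
E
```

```text
t 35.0333 p [ 0.582 -0.059  0.134] yaw -95.62 down [ 0.009 -0.001 -1.   ] J [-0.145 -0.044  1.763  0.     1.414 -0.047] F [ 1.46  -0.291  6.544] gap 0.05842108376425758
-> [0.62  0.005 0.11 ] [-67.6  23.8  31.8] [-0.009 -0.     0.   ]
-> [0.62  0.005 0.019] [-67.6 114.8  31. ] [-0.009 -0.     0.   ]
```

View pics/p3.png

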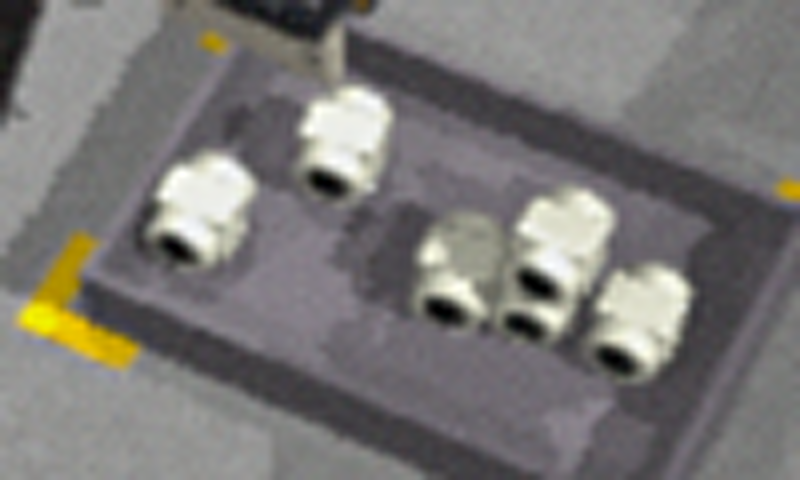

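Request:
servo_tool([
  [-30,5,12,0,0,0,62],
  [-60,12,26,0,0,0,62],
  [-68,22,31,0,0,0,62],
  [-68,22,31,0,0,0,62],
  [-68,22,31,0,0,0,62],
])

```text
time_s: 35.45
ee_pos: [0.6164, 0.0058, 0.1015]
ee_rot: [0.475, -0.475, 0.524, -0.523]
contact_force: [-0.5, 0.1, 1.1]
finger_gap: 0.0622
```

```bash
python3 - <<'E'
from pp import *
cs=cam('scene')
for n,(u,v) in dict(C=(458,240),A=(647,298)).items():
    p=ray(cs,225+u/8-.4,210+v/8-.4,.037); print(n,p,t(p))
st(); go((.620,.005),.019)
E
```

```text
C [0.616 0.    0.037] [3.236 5.582]
A [0.615 0.079 0.037] [-5.602 84.193]
t 35.5 p [0.616 0.005 0.102] yaw -95.61 down [-0.  0. -1.] J [-0.033  0.053  1.718  0.     1.371  0.065] F [-0.22   0.3    0.296] gap 0.06199586508808111
-> [0.62  0.005 0.019] [-0.  83.   3.6] [ 0. -0. -0.]
```

Request:
servo_tool([
  [3,25,1,0,0,0,62],
  [3,50,1,0,0,0,62],
  [3,70,1,0,0,0,62],
  [3,80,1,0,0,0,62],
  [3,83,1,0,0,0,62],
  [3,83,1,0,0,0,50],
  [3,83,1,0,0,0,30],
  [3,83,1,0,0,0,30],
  [3,83,1,0,0,0,30],
  [3,83,1,0,0,0,30],
  [3,83,1,0,0,0,30],
])

```text
time_s: 36.42
ee_pos: [0.6182, 0.0027, 0.0202]
ee_rot: [-0.475, 0.474, -0.523, 0.524]
contact_force: [-0.6, -0.8, 7.6]
finger_gap: 0.0409
```

```bash
python3 - <<'E'
from pp import *
st(); p=w(28,-19); go(p,.1);go(p,.019)
E
```

```text
t 36.4167 p [0.618 0.003 0.02 ] yaw -95.61 down [ 0.002  0.    -1.   ] J [-0.037  0.128  1.78   0.     1.232  0.061] F [-0.65  -0.75   7.645] gap 0.04091824212424504
-> [ 0.639 -0.027  0.1  ] [ 27.2 -79.7  23.2] [-0.002 -0.    -0.   ]
-> [ 0.639 -0.027  0.019] [27.2  1.3 23.1] [-0.002 -0.    -0.   ]
```

Request:
servo_tool([
  [0,-20,0,0,0,0,30],
  [0,-50,0,0,0,0,30],
  [14,-55,12,0,0,0,30],
  [27,-55,23,0,0,0,30],
  [27,-55,23,0,0,0,30],
  [27,-35,23,0,0,0,30],
  [27,-15,23,0,0,0,30],
  [27,-4,23,0,0,0,30],
  [27,-1,23,0,0,0,30],
  [27,-1,23,0,0,0,30],
])

```text
time_s: 37.25
ee_pos: [0.6373, -0.0265, 0.0185]
ee_rot: [0.474, -0.475, 0.525, -0.523]
contact_force: [-0.4, -0.7, -0.8]
finger_gap: 0.0396
```

Request:
servo_tool([
  [0,0,0,0,0,0,46],
  [0,0,0,0,0,0,46],
  [0,0,0,0,0,0,46],
  [0,-10,0,0,0,0,46],
  [0,-35,0,0,0,0,46],
  [0,-75,0,0,0,0,55],
  [0,-105,0,0,0,0,62],
  [0,-105,0,0,0,0,62],
])

```text
time_s: 37.92
ee_pos: [0.6401, -0.0265, 0.133]
ee_rot: [-0.477, 0.473, -0.522, 0.526]
contact_force: [1.1, 1.0, 1.4]
finger_gap: 0.0601
```

```bash
python3 - <<'E'
from pp import *
cs=cam('scene');S=cs['img'][210:270,225:325,::-1];cv2.imwrite('pics/p4.png',cv2.resize(S,None,fx=8,fy=8,interpolation=cv2.INTER_CUBIC))
st(); go((.616,.079),.10);go((.616,.079),.020)
E
```

```text
t 37.9667 p [ 0.639 -0.026  0.13 ] yaw -95.62 down [ 0.007 -0.    -1.   ] J [-0.081  0.08   1.643  0.     1.412  0.017] F [-0.459  0.07  -0.328] gap 0.061092159498172136
-> [0.616 0.079 0.1  ] [-102.7   29.5  -33.7] [-0.007 -0.    -0.   ]
-> [0.616 0.079 0.02 ] [-102.6  109.5  -34.3] [-0.007 -0.    -0.   ]
```

View pics/p4.png

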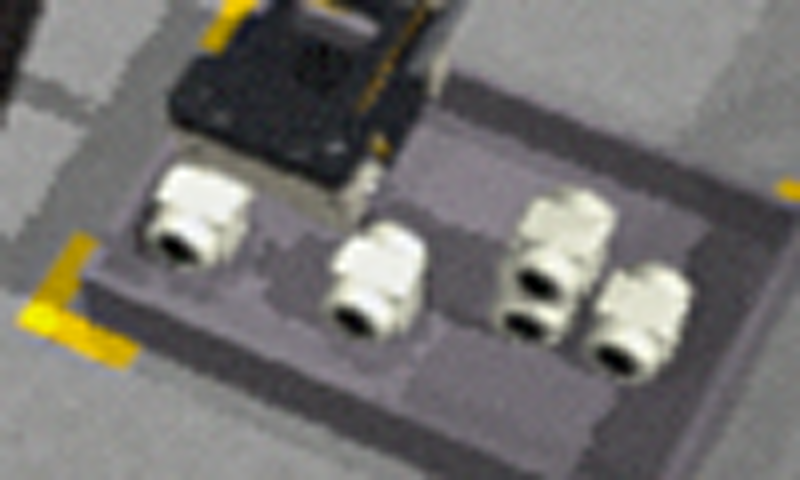

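Request:
servo_tool([
  [-35,5,-12,0,0,0,62],
  [-70,10,-24,0,0,0,62],
  [-103,15,-34,0,0,0,62],
  [-103,30,-34,0,0,0,62],
  [-103,50,-34,0,0,0,62],
  [-103,75,-34,0,0,0,62],
  [-103,95,-34,0,0,0,62],
  [-103,106,-34,0,0,0,62],
  [-103,109,-34,0,0,0,62],
  [-103,109,-34,0,0,0,62],
])

```text
time_s: 38.8
ee_pos: [0.614, 0.0793, 0.0163]
ee_rot: [0.475, -0.475, 0.524, -0.524]
contact_force: [-0.5, -0.0, 1.3]
finger_gap: 0.0622
```

```bash
python3 - <<'E'
from pp import *
cs=cam('scene');S=cs['img'][190:270,225:335,::-1];cv2.imwrite('pics/p5.png',cv2.resize(S,None,fx=7,fy=7,interpolation=cv2.INTER_CUBIC))
st(); go((.616,.079),.020)
E
```

```text
t 38.85 p [0.614 0.079 0.016] yaw -95.62 down [-0.  0. -1.] J [0.087 0.135 1.779 0.    1.228 0.185] F [-3.296  0.397  5.077] gap 0.06206024329269359
-> [0.616 0.079 0.02 ] [ 0.2 -3.7  2. ] [ 0. -0. -0.]
```

View pics/p5.png

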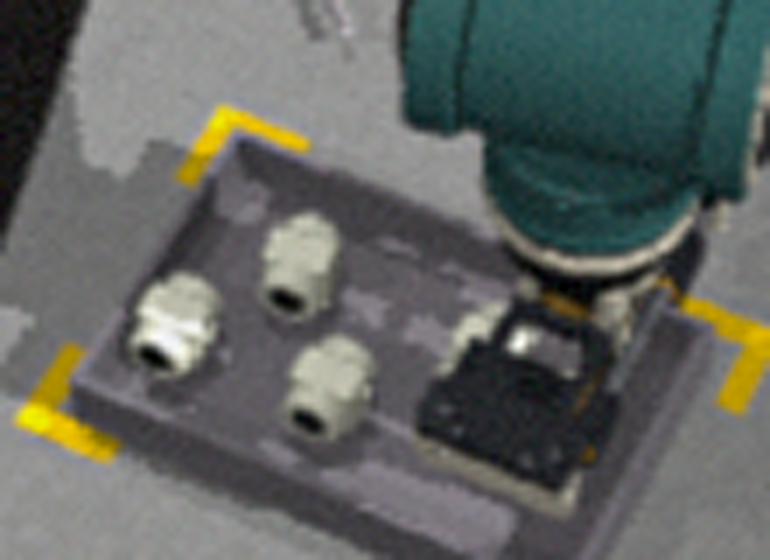

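Request:
servo_tool([
  [0,-4,2,0,0,0,62],
  [0,-4,2,0,0,0,50],
  [0,-4,2,0,0,0,30],
  [0,-4,2,0,0,0,30],
  [0,-4,2,0,0,0,30],
  [0,-4,2,0,0,0,30],
])

```text
time_s: 39.35
ee_pos: [0.616, 0.0792, 0.0197]
ee_rot: [0.475, -0.475, 0.524, -0.524]
contact_force: [0.2, 0.1, -0.5]
finger_gap: 0.0395
```

```bash
python3 - <<'E'
from pp import *
st(); p=w(-30,98); go(p,.1);go(p,.019)
E
```

```text
t 39.35 p [0.616 0.079 0.02 ] yaw -95.62 down [-0.  0. -1.] J [0.087 0.135 1.772 0.    1.234 0.185] F [ 0.167  0.139 -0.47 ] gap 0.03945495309411777
-> [0.592 0.095 0.1  ] [-13.8 -80.3 -25.3] [ 0. -0. -0.]
-> [0.592 0.095 0.019] [-13.8   0.7 -25.3] [ 0. -0. -0.]
```

Request:
servo_tool([
  [0,-20,0,0,0,0,30],
  [0,-45,0,0,0,0,30],
  [-7,-50,-12,0,0,0,30],
  [-14,-50,-25,0,0,0,30],
  [-14,-50,-25,0,0,0,30],
  [-14,-35,-25,0,0,0,30],
  [-14,-15,-25,0,0,0,30],
  [-14,-4,-25,0,0,0,30],
  [-14,0,-25,0,0,0,30],
  [-14,0,-25,0,0,0,30],
])

```text
time_s: 40.18
ee_pos: [0.592, 0.0956, 0.0187]
ee_rot: [0.474, -0.475, 0.524, -0.523]
contact_force: [-0.2, -0.2, -1.0]
finger_gap: 0.0398
```

Request:
servo_tool([
  [0,0,0,0,0,0,44],
  [0,0,0,0,0,0,44],
  [0,0,0,0,0,0,44],
  [0,-10,0,0,0,0,44],
  [0,-35,0,0,0,0,44],
  [0,-75,0,0,0,0,55],
  [0,-105,0,0,0,0,62],
  [0,-105,0,0,0,0,62],
])

```text
time_s: 40.85
ee_pos: [0.5948, 0.0959, 0.1328]
ee_rot: [-0.478, 0.472, -0.522, 0.526]
contact_force: [0.4, 0.1, 1.5]
finger_gap: 0.0591
```

```bash
python3 - <<'E'
from pp import *
cs=cam('scene');S=cs['img'][200:270,235:335,::-1];cv2.imwrite('pics/p6.png',cv2.resize(S,None,fx=7,fy=7,interpolation=cv2.INTER_CUBIC))
st(); go((.6135,.0424),.13);go((.6135,.0424),.053)
E
```

```text
t 40.9 p [0.594 0.096 0.129] yaw -95.62 down [ 0.006  0.001 -1.   ] J [ 0.117 -0.002  1.728  0.     1.409  0.215] F [-0.879  0.953  0.172] gap 0.060504992965793765
-> [0.614 0.042 0.13 ] [51.2 -0.5 24.6] [-0.006 -0.    -0.002]
-> [0.614 0.042 0.053] [51.4 76.5 24.1] [-0.006 -0.    -0.002]
```

View pics/p6.png

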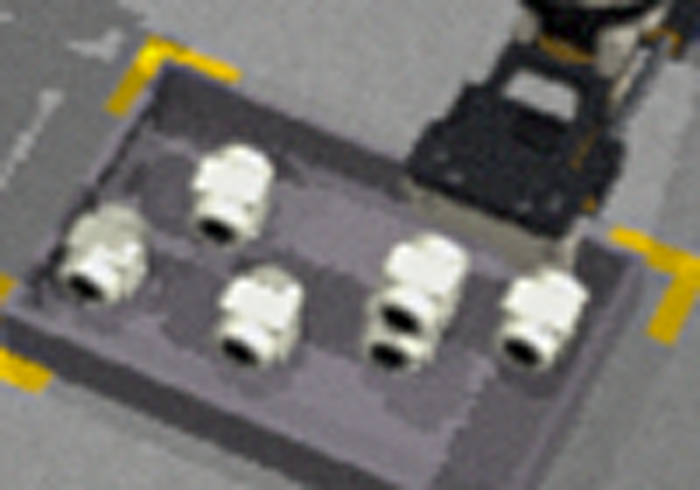

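Request:
servo_tool([
  [25,0,12,0,0,0,62],
  [51,0,24,0,0,0,62],
  [51,0,24,0,0,0,62],
  [51,20,24,0,0,0,62],
  [51,45,24,0,0,0,62],
  [51,65,24,0,0,0,62],
  [51,72,24,0,0,0,62],
  [51,72,24,0,0,0,62],
])

```text
time_s: 41.57
ee_pos: [0.6102, 0.0426, 0.0506]
ee_rot: [0.474, -0.476, 0.525, -0.523]
contact_force: [-0.1, 0.1, 0.5]
finger_gap: 0.062
```

```bash
python3 - <<'E'
from pp import *
cs=cam('scene');print(ray(cs,295.7,238.2,.069))
st(); go((.6135,.0424),.054)
E
```

```text
[0.615 0.046 0.069]
t 41.6167 p [0.611 0.043 0.052] yaw -95.61 down [-0.001  0.    -1.   ] J [0.028 0.086 1.768 0.    1.288 0.126] F [ 1.157 -0.749 -0.057] gap 0.06170801963147046
-> [0.614 0.042 0.054] [ 0.  -1.5  2.5] [ 0.001 -0.    -0.   ]
```

Request:
servo_tool([
  [-1,-2,3,0,0,0,60],
  [-1,-2,3,0,0,0,45],
  [-1,-2,3,0,0,0,30],
  [-1,-2,3,0,0,0,30],
  [-1,-2,3,0,0,0,30],
  [-1,-2,3,0,0,0,30],
])

```text
time_s: 42.12
ee_pos: [0.6148, 0.0432, 0.0554]
ee_rot: [-0.475, 0.475, -0.524, 0.524]
contact_force: [0.3, 0.4, 3.8]
finger_gap: 0.0397
```

```bash
python3 - <<'E'
from pp import *
st(); p=w(28,75); go(p,.1);go(p,.022)
E
```

```text
t 42.1167 p [0.615 0.043 0.055] yaw -95.62 down [ 0.001  0.    -1.   ] J [0.029 0.09  1.759 0.    1.292 0.127] F [0.253 0.423 3.786] gap 0.03974109127115074
-> [0.648 0.067 0.1  ] [-26.8 -44.5  30.5] [-0.001 -0.    -0.   ]
-> [0.648 0.067 0.022] [-26.8  33.5  30.4] [-0.001 -0.    -0.   ]
```

Request:
servo_tool([
  [0,-20,0,0,0,0,30],
  [0,-40,0,0,0,0,30],
  [-14,-40,15,0,0,0,30],
  [-27,-40,30,0,0,0,30],
  [-27,-40,30,0,0,0,30],
  [-27,-20,30,0,0,0,30],
  [-27,5,30,0,0,0,30],
  [-27,20,30,0,0,0,30],
  [-27,29,30,0,0,0,30],
  [-27,32,30,0,0,0,30],
  [-27,32,30,0,0,0,30],
])

```text
time_s: 43.03
ee_pos: [0.6469, 0.067, 0.023]
ee_rot: [0.475, -0.475, 0.524, -0.524]
contact_force: [-0.3, -0.2, -0.0]
finger_gap: 0.0392
```

Request:
servo_tool([
  [0,0,0,0,0,0,44],
  [0,0,0,0,0,0,44],
  [0,0,0,0,0,0,44],
  [0,-10,0,0,0,0,44],
  [0,-35,0,0,0,0,44],
  [0,-75,0,0,0,0,55],
  [0,-105,0,0,0,0,62],
  [0,-105,0,0,0,0,62],
])

```text
time_s: 43.7
ee_pos: [0.6493, 0.0673, 0.1362]
ee_rot: [-0.478, 0.472, -0.522, 0.526]
contact_force: [0.6, -0.2, 0.2]
finger_gap: 0.0589
```

```bash
python3 - <<'E'
from pp import *
cs=cam('scene');S=cs['img'][200:270,235:335,::-1];cv2.imwrite('pics/p7.png',cv2.resize(S,None,fx=7,fy=7,interpolation=cv2.INTER_CUBIC))
st(); go((.6155,.037),.10);go((.6155,.037),.020)
E
```

```text
t 43.75 p [0.649 0.067 0.133] yaw -95.62 down [ 0.007  0.001 -1.   ] J [0.064 0.104 1.613 0.    1.418 0.162] F [ 0.327 -0.222 -0.542] gap 0.060392541355299624
-> [0.616 0.037 0.1  ] [ 33.4  32.5 -30.1] [-0.006 -0.    -0.001]
-> [0.616 0.037 0.02 ] [ 33.5 112.5 -30.6] [-0.006 -0.    -0.001]
```

View pics/p7.png

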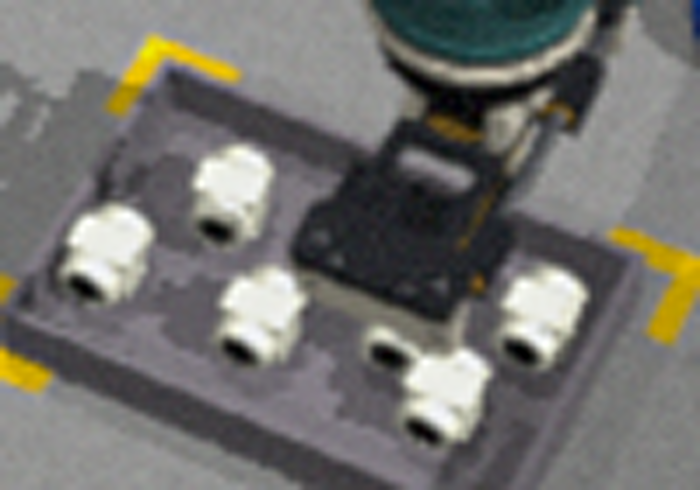

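```bash
python3 - <<'E'
from pp import *
cs=cam('scene');p=ray(cs,293,243.2,.037);print(p,t(p))
for n,(u,v) in dict(A=(543,300),B=(448,378),C=(262,300),D=(233,177),E=(110,237)).items():
    q=ray(cs,235+u/7-.4,200+v/7-.4,.037); print(n,q,t(q))
go((p[0]-.001,p[1]),.02)
E
```

```text
[0.616 0.038 0.037] [-0.352 43.138]
A [0.592 0.094 0.037] [-29.965  96.435]
B [0.646 0.067 0.037] [26.515 75.23 ]
C [ 0.637 -0.025  0.037] [ 26.736 -17.562]
D [ 0.579 -0.062  0.037] [-27.411 -59.808]
E [ 0.63  -0.102  0.037] [ 27.279 -95.112]
-> [0.615 0.038 0.02 ] [ 32.3 109.9 -29.6] [-0.003 -0.    -0.001]
```

Request:
servo_tool([
  [16,5,-15,0,0,0,62],
  [32,15,-30,0,0,0,62],
  [32,30,-30,0,0,0,62],
  [32,50,-30,0,0,0,62],
  [32,75,-30,0,0,0,62],
  [32,95,-30,0,0,0,62],
  [32,104,-30,0,0,0,62],
  [32,107,-30,0,0,0,62],
  [32,107,-30,0,0,0,62],
])

```text
time_s: 44.55
ee_pos: [0.6137, 0.0384, 0.02]
ee_rot: [0.475, -0.475, 0.524, -0.523]
contact_force: [0.1, -0.1, 0.3]
finger_gap: 0.062
```

```bash
python3 - <<'E'
from pp import *
st(); go((.615,.038),.020)
cs=cam('scene');S=cs['img'][200:270,235:335,::-1];cv2.imwrite('pics/p8.png',cv2.resize(S,None,fx=7,fy=7,interpolation=cv2.INTER_CUBIC))
E
```

```text
t 44.55 p [0.614 0.038 0.02 ] yaw -95.61 down [-0.001  0.    -1.   ] J [0.021 0.123 1.785 0.    1.234 0.119] F [ 0.056 -0.134  0.283] gap 0.06204680919355457
-> [0.615 0.038 0.02 ] [0.3 0.  1.3] [ 0.001 -0.    -0.   ]
```

View pics/p8.png

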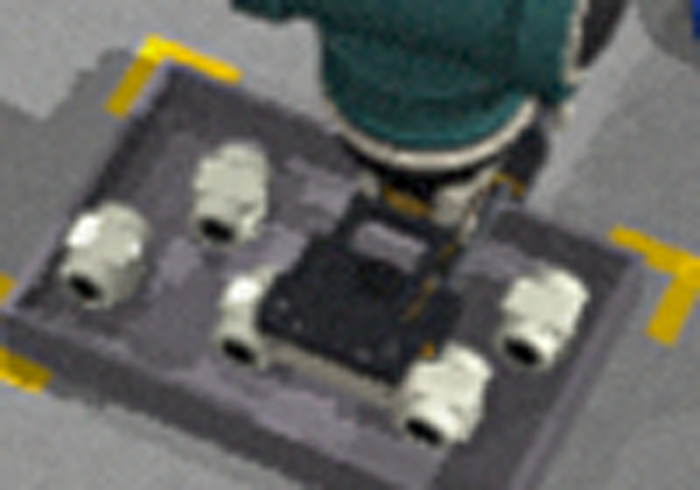

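Request:
servo_tool([
  [0,0,1,0,0,0,60],
  [0,0,1,0,0,0,45],
  [0,0,1,0,0,0,30],
  [0,0,1,0,0,0,30],
  [0,0,1,0,0,0,30],
  [0,0,1,0,0,0,30],
])

```text
time_s: 45.1
ee_pos: [0.6152, 0.0382, 0.0214]
ee_rot: [-0.475, 0.475, -0.524, 0.524]
contact_force: [-0.5, 0.2, 3.9]
finger_gap: 0.0406
```

```bash
python3 - <<'E'
from pp import *
st(); p=w(-29,27); go(p,.1);go(p,.020)
E
```

```text
t 45.1 p [0.615 0.038 0.021] yaw -95.62 down [ 0.001  0.    -1.   ] J [0.02  0.124 1.783 0.    1.235 0.118] F [-0.482  0.243  3.908] gap 0.04055207508256945
-> [0.586 0.025 0.1  ] [ 16.2 -78.7 -27.5] [-0.001 -0.    -0.   ]
-> [0.586 0.025 0.02 ] [ 16.3   1.3 -27.5] [-0.001 -0.    -0.   ]
```

Request:
servo_tool([
  [0,-20,0,0,0,0,30],
  [0,-45,0,0,0,0,30],
  [8,-50,-14,0,0,0,30],
  [16,-50,-28,0,0,0,30],
  [16,-50,-28,0,0,0,30],
  [16,-35,-28,0,0,0,30],
  [16,-15,-28,0,0,0,30],
  [16,-4,-28,0,0,0,30],
  [16,0,-28,0,0,0,30],
  [16,0,-28,0,0,0,30],
])

```text
time_s: 45.93
ee_pos: [0.5856, 0.0251, 0.0202]
ee_rot: [0.475, -0.475, 0.524, -0.524]
contact_force: [0.2, 0.5, -0.5]
finger_gap: 0.0396
```

Request:
servo_tool([
  [0,0,0,0,0,0,46],
  [0,0,0,0,0,0,46],
  [0,0,0,0,0,0,46],
  [0,-10,0,0,0,0,46],
  [0,-35,0,0,0,0,46],
  [0,-75,0,0,0,0,55],
  [0,-115,0,0,0,0,62],
  [0,-155,0,0,0,0,62],
  [0,-180,0,0,0,0,62],
])

```text
time_s: 46.68
ee_pos: [0.586, 0.0249, 0.2065]
ee_rot: [-0.476, 0.474, -0.523, 0.525]
contact_force: [0.2, 0.0, 0.5]
finger_gap: 0.0612
```

```bash
python3 g.py .28,.45,.3,-60
```

```text
t 46.6833 p [0.586 0.025 0.207] yaw -95.62 down [ 0.005  0.    -1.   ] J [-0.001 -0.072  1.67   0.     1.539  0.097] F [0.162 0.026 0.465] gap 0.06121864673742012
[-393.1  -94.8 -345.7] [-0.005 -0.622  0.001] |w|deg 35.6
```

Request:
servo_tool([
  [-40,-30,-35,0,-0.06,0,70],
  [-80,-60,-70,0,-0.12,0,80],
  [-120,-95,-105,0,-0.18,0,93],
  [-160,-95,-140,0,-0.24,0,93],
  [-200,-95,-175,0,-0.3,0,93],
  [-240,-95,-210,0,-0.36,0,93],
  [-280,-95,-245,0,-0.42,0,93],
  [-320,-95,-280,0,-0.48,0,93],
  [-360,-95,-315,0,-0.54,0,93],
  [-393,-95,-346,0,-0.6,0,93],
  [-393,-95,-346,0,-0.62,0,93],
  [-393,-95,-346,0,-0.62,0,93],
])

```text
time_s: 47.68
ee_pos: [0.3034, 0.416, 0.2964]
ee_rot: [0.613, -0.612, 0.353, -0.354]
contact_force: [0.6, -0.0, -0.6]
finger_gap: 0.0931
```

```bash
python3 - <<'E'
from pp import *
st()
c=cam('top'); save(c,'t30',(130,80,430,300),2.6); save(c,'t31',(220,140,350,240),6)
c=cam('scene'); save(c,'s30')
E
```

```text
t 47.6833 p [0.303 0.416 0.296] yaw -60.0 down [ 0.001  0.001 -1.   ] J [ 0.891 -0.246  1.679  0.     1.706  0.367] F [ 0.624 -0.028 -0.567] gap 0.0930732806441542
```

View pics/t30.png

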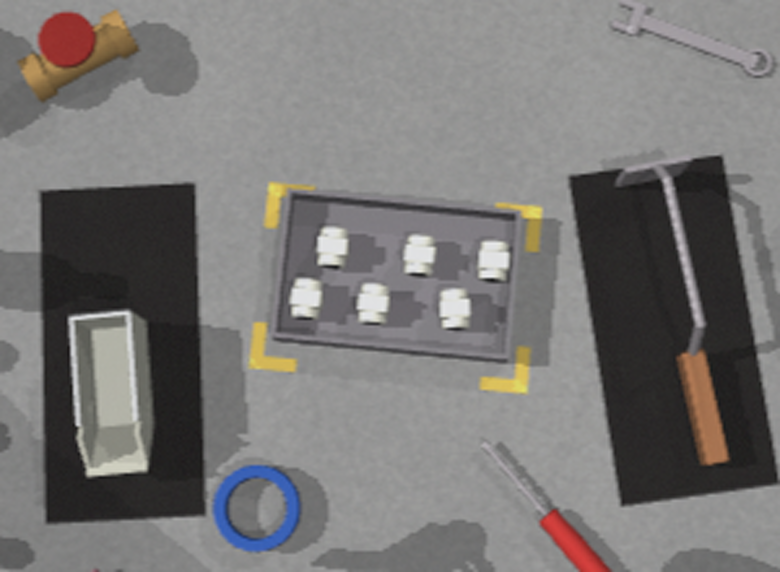

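View pics/t31.png

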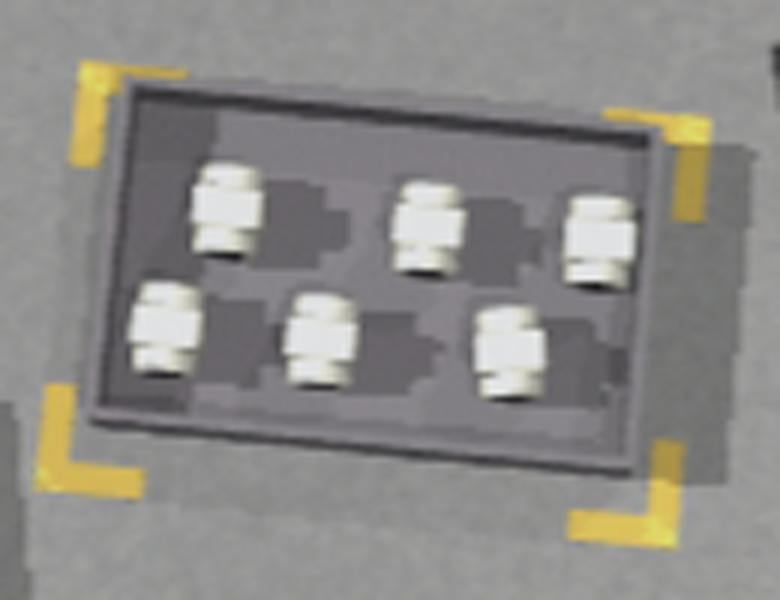

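View pics/s30.png

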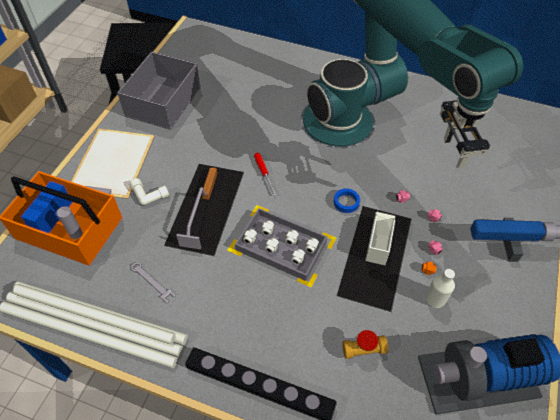

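```bash
python3 - <<'E'
from pp import *
from scipy.spatial.distance import pdist
c=cam('top')
P=np.array([ray(c,220+u/6-.3,140+v/6-.3,.037)[:2] for u,v in[(227,211),(428,229),(600,242),(165,328),(320,341),(510,352)]])
print([t(p) for p in P]); print('min dist',np.sort(pdist(P))[:4])
h=cv2.cvtColor(c['img'],cv2.COLOR_RGB2HSV); m=(h[...,0]>4)&(h[...,0]<18)&(h[...,1]>100)&(h[...,2]>70); m[:, :360]=0; m[:200]=0; m[:,440:]=0
ys,xs=np.nonzero(m); q=np.array([ray(c,x,y,.032)[:2] for x,y in zip(xs,ys)],np.float32); print('handle',cv2.minAreaRect(q))
st()
E
```

```text
[array([24.515, 71.044]), array([ 24.405, -21.071]), array([ 25.419, -99.612]), array([-31.776,  93.832]), array([-31.401,  23.124]), array([-28.69 , -63.168])]
min dist [0.061 0.065 0.068 0.071]
handle ((0.4734500050544739, -0.32077696919441223), (0.11919087171554565, 0.0310975331813097), 10.761184692382812)
t 47.8333 p [0.303 0.416 0.296] yaw -59.85 down [ 0.     0.001 -1.   ] J [ 0.891 -0.244  1.679  0.     1.706  0.365] F [ 0.624  0.638 -0.625] gap 0.09281051317949333
```

```bash
python3 -c "
from workcell import arm
print(arm.finish_job())"
```

```text
the job is handed in; nothing more can be done
None
```

I dragged the tray onto the tape with the hook and put the hook back standing on its mat. I then poured all six couplings from the cup and stood the cup, empty and upright, back on its own mat. The job was handed in at about 48 s; no verdict was reported.

- **Couplings:** Two of the six had landed on top of others, so I spread all six with the gripper once the tray was on the tape. In the last pictures all six lie flat on the tray floor, none on another, with the closest centres about 61 mm apart.
- **Tray:** It lies inside all four tape corners, about 5 mm off centre and within 1° of square.
- **Hook:** It stands within about 2 mm of where it started.
- **Loose things:** The wash bottle, tape roll, screwdriver, elbow and the orange and pink look-alikes look unmoved. I checked these by eye only.
- **Forces:** The highest contact force I read was about 8 N, when the fingertips brushed the tray floor or the part below while gripping. I only read it at the end of each move or script.
- **Disagreement:** The triangulated blade height suggested the hook sagged about 12 mm (3°) just after lifting. A later check showed it nearly level, and the drag was not affected.

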